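# Put swapped containers and cartons back on their own stands

### The arm

A 6-joint arm with a two-finger parallel gripper is mounted at the origin on a cart in front of the work surface, level with it; the furniture and walls round the work are solid. World frame = base frame: x ahead of the robot, y to its left, z up, the work surface at z = 0. Lengths are in m, angles in rad, forces in N, time in s.
With the tool pointing down it reaches from about 0.35 to 0.775 m from the base axis. Payload 7.3 kg.
Tool frame: the origin (TCP) lies midway between the tips of the shut fingers; the grasp point (between the pads) lies 19 mm behind it; z points along the fingers, y is the line along which they close (so a half turn about z gives the same grasp; the last joint's range is limited). The gripper opens to 92 mm and grips with 3 to 60 N. Pads are 19 mm wide; open, the fingers measure 130 mm over their backs; the gripper's body (75 mm by 190 mm) begins 47 mm behind the grasp point.
Start: joints at [-1.362, 0.342, 1.524, -0, 1.275, -0.146], TCP at [0.182, -0.492, 0.227] pointing down, gripper open.
Joint ranges: [-2.53, 2.53], [-0.77, 2.02], [0.04, 2.7], [-1, 4.14], [0.28, 2.66], [-3.11, 3.11]. Speed limits (rad/s): [2.57, 2.57, 3.14, 3.14, 3.14, 3.14].

### API

Orientations are given as [roll, pitch, yaw] about the fixed x, y, z axes, in that order (R = Rz(yaw) Ry(pitch) Rx(roll)).
In Python, from cell import robot, read_camera, camera_params, nets gives the robot as it stands. The module is installed in compiled form; this text tells all that it offers.
- The arm moves only by the tool step_arm, never from a script. Its argument "steps" is a list of rows, each an object of numbers: "x", "y", "z": the shift along the tool's x, y, z as a fraction of full scale; "rx", "ry", "rz": the turn, a rotation vector about the tool's x, y, z as a fraction of full scale; "claw": the opening, from -1 (shut) to 1 (fully open). In form: [{"x": .., "y": .., "z": .., "rx": .., "ry": .., "rz": .., "claw": ..}, ...]. A call has 1 to 12 rows; each row is the pose to reach, as a shift and turn from the pose commanded when the call began, along the tool's axes at that moment; what a row does not reach only later rows make up. Full scale, the value 1, is 750 mm for a shift and pi/4 rad for a turn. A row lasts 1/12 s, in which the tool goes at most 41.7 mm and 7.16 degrees, less where a joint would pass 70% of its speed; a pose out of reach is approached as far as the arm can. A call with a number of a shift or a turn outside -1 to 1 is refused whole. A call with a gripper value outside its range is refused whole. The fingers move at their own pace and stop on an object; "squeeze" is the grip in N (left out, the last holds). Time passes only in rows, so rows that repeat a pose let the fingers close. It gives the time, the measured TCP pose, the force, the opening and the grip force at its end, in the units of the state.
- robot.observe(): the state, without advancing time (a new reading comes with each control period).
- read_camera(name): name is "scene" or "top" or "wrist"; returns (picture, depth): 480x640x3 uint8, blue, green, red; 480x640 float32, m along the optical axis (not along the pixel's ray), 0 where there is no reading.
- camera_params(name): a dict with "fx", "fy", "cx", "cy" (pixels), "R" (3x3) and "t" (3): a world point X has camera coordinates R X + t; the wrist camera has in their place "hand_eye" (4x4, takes a point from camera to tool coordinates, whose origin is the TCP and whose axes are the flange's). Camera axes: x right, y down, z forward; pixel columns grow to the right and rows downward; lengths in m; the calibration is good to about 2 mm. A picture is of the moment at which its call begins: read the wrist's pose just before it. camera_params takes no time and is no camera call.
- robot.hand_in(): hands the job in; it is judged then, once.
Trained networks look in the newest picture that a camera, given by its name, has taken for a name from the list of things; names that differ only in an ending like _2 or _b are one class to them, and where a whole thing is asked for, a point or a joint stands for the part that bears it (a point fixed in the world has none). Each returns a list of dicts, best first, with "conf" (0 to 1); they miss things now and then, are a little off and sometimes report something else, mostly with a low value. They report only what shows in the picture. A call takes as long as a camera call.
- nets.masks_of(camera, query): "region" (480x640 bool, what is visible of it) and "box" ([left, top, right, bottom] in pixels, round what is visible of it).
- nets.landmark_of(camera, query): "pixel" ([row, column] in pixels: a listed point, or the origin of a listed thing).
The state is a dict: "time": time; "qpos": joint angles; "qvel": joint speeds; "joint_efforts": joint torques, N m; "tool_pos": TCP position; "tool_rot": TCP orientation; "contact_force": force on the tool from outside, world axes, zero at the start; "torque": the same for the moment, N m; "opening": finger opening in m; "grip_force": force on a finger pad.
Only numpy, scipy, OpenCV 4.12 (cv2) and the standard library are available. Lean on these libraries where they do the work, as an engineer would, in place of code of your own. Each camera call takes 0.05 s, during which the arm holds its last target. There are 200 camera calls.

### The job

The round containers and the cartons have got onto each other's stands. Put each one back in the middle of its own stand, upright: the jar on the large round stand, the capped specimen cup on the small round one, the long carton on the long rectangular stand and the short carton on the short one, each carton lying along its stand. Park things on the empty black mat on the way, tip nothing over, and leave the tall dropper bottle where it is.

Things in the scene. Friction and masses are not known exactly. Their poses are not given: they have to be found in the camera images.
- jar: Round translucent whitish jar with a cream lid, the widest round container: 61 mm diameter, 82 mm high, straight-sided body of 60 mm diameter up to 66 mm height. About 70 g. Origin at the centre of its underside, z up along its axis. Belongs on the large round stand.
- cup: Small capped specimen cup, round, the smaller of the two round containers: 57 mm high; clear body tapering to a 44 mm foot, wider ribbed yellow cap of 52 mm diameter from 41 to 57 mm height (grip it by the cap). About 50 g. Origin at the centre of its underside, z up along its axis. Belongs on the small round stand.
- carton_long: The longer, taller of the two cartons on the stands, white with a blue printed band, lying flat: 65 mm (its x) by 110 mm (its y) by 50 mm high, rigid, about 60 g; grip it across its 65 mm width. Origin at the centre of its underside. Belongs on the long rectangular stand.
- carton_short: The shorter, flatter of the two cartons on the stands, white with a green printed band, lying flat: 60 mm (its x) by 80 mm (its y) by 30 mm high, rigid, about 60 g; grip it across its 60 mm width. Origin at the centre of its underside. Belongs on the short rectangular stand.
- stand_round_large: Large round stand: flat disc of 124 mm diameter without a rim, blue top with a thin aluminium edge. Fixed to the worktop. Origin at the centre of its underside, on the worktop; top face 6 mm above. A carton stands on it at the start, hiding its middle; its round edge shows on both sides.
- stand_round_small: Small round stand: flat disc of 88 mm diameter without a rim, blue top with a thin aluminium edge. Fixed to the worktop. Origin at the centre of its underside, on the worktop; top face 6 mm above. A carton stands on it at the start, hiding its middle; its round edge shows on both sides.
- stand_rect_long: Long rectangular stand: flat plate, 80 mm (its x) by 132 mm (its y) without a rim, blue top with a thin aluminium edge. Fixed to the worktop. Origin at the centre of its underside, on the worktop; top face 6 mm above. The jar or the cup stands on it at the start.
- stand_rect_short: Short rectangular stand: flat plate, 74 mm (its x) by 92 mm (its y) without a rim, blue top with a thin aluminium edge. Fixed to the worktop. Origin at the centre of its underside, on the worktop; top face 6 mm above. The jar or the cup stands on it at the start.
- mat_spare: Square black rubber mat, 100 mm by 100 mm, empty at the start: a free spot on which any one thing can be parked. Fixed to the worktop. Origin at the centre of its underside, on the worktop; top face 6 mm above. No final place of anything.
- bottle: Bystander: whitish round dropper bottle with a thin pointed nozzle, standing loose, 46 mm diameter, 156 mm high, the tallest thing near the work. Origin at the centre of its underside. Leave it alone.

How it is judged:
By the outcome, as a careful person would: the job done as asked, in the order asked, and still so for the second after the job is handed in, with the robot touching nothing.
It also fails if it takes over 134 s, if anything falls off the work surface, if the arm or the gripper's body presses on something with over 40 N, if the wrist force passes 120 N, or if a joint passes its speed limit or range.

## Working session

There is one attempt and no reset: what is moved stays moved. The work goes in short steps, Python scripts to look and compute and a tool call to move; the robot and the scene stay as the last step left them, time stands still between calls to the robot, and variables do not carry over. Pictures are saved under pics/ and viewed, at most 14 in all, crops included, and the job is handed in when it is done.

Besides the shell and the picture viewer there is one more tool, called after ">>>" in YAML: its name, and indented under it one key for each argument. step_arm: Moves the arm, as the interface text tells. Its arguments: {"type":"object","properties":{"steps":{"type":"array","items":{"type":"object","properties":{"x":{"type":"number","minimum":-1,"maximum":1},"y":{"type":"number","minimum":-1,"maximum":1},"z":{"type":"number","minimum":-1,"maximum":1},"rx":{"type":"number","minimum":-1,"maximum":1},"ry":{"type":"number","minimum":-1,"maximum":1},"rz":{"type":"number","minimum":-1,"maximum":1},"claw":{"type":"number"}}}},"squeeze":{"type":"number"}},"required":["steps"]}

```bash
mkdir -p pics
cat > h.py <<'E'
import numpy as np, cv2
from cell import robot, read_camera, camera_params, nets
def cloud(name, depth):
    p=camera_params(name); v,u=np.mgrid[:480,:640]
    c=np.stack([(u-p['cx'])/p['fx']*depth,(v-p['cy'])/p['fy']*depth,depth],-1)
    R=np.array(p['R']);t=np.array(p['t'])
    return (c-t)@R
E
python3 - <<'E'
from h import *
print(robot.observe())
for n in ("top","scene"):
    im,d=read_camera(n); cv2.imwrite(f'pics/{n}0.png',im); np.save(f'{n}d.npy',d); np.save(f'{n}i.npy',im)
    P=cloud(n,d); print(n,camera_params(n))
    for q in "jar cup carton_long carton_short stand_round_large stand_round_small stand_rect_long stand_rect_short mat_spare bottle".split():
        for r in nets.masks_of(n,q)[:2]:
            m=r['region']&(d>0)
            pts=P[m]
            if len(pts): 
                zt=np.percentile(pts[:,2],95); top=pts[pts[:,2]>zt-.006]
                print(q,round(r['conf'],2),np.round(r['box']),m.sum(),'med',pts.mean(0).round(3),'zt',zt.round(3),'topctr',((top.min(0)+top.max(0))/2).round(3),cv2.minAreaRect(top[:,:2].astype(np.float32)*1000))
E
```

```text
{'time': 0.0, 'qpos': array([-1.36197989e+00,  3.42711734e-01,  1.52504883e+00, -2.70756106e-05,
        1.27539167e+00, -1.46021416e-01]), 'qvel': array([-0.0002586 , -0.00237783, -0.00033934,  0.00038161,  0.00183905,
       -0.00058271]), 'joint_efforts': array([ 1.38332409e-03, -4.31236446e+01, -2.44214112e+01,  7.18524749e-02,
        5.59692469e-02, -1.51735298e-04]), 'tool_pos': array([ 0.18231932, -0.49187627,  0.22603957]), 'tool_rot': array([-3.14004591e+00, -2.01307830e-04,  3.54845602e-01]), 'contact_force': array([-0.01135542,  0.25623508, -0.33124258]), 'torque': array([-0.01049615, -0.0537475 ,  0.02437769]), 'grip_force': 0.0, 'opening': 0.09179167189362127}
top {'fx': 534.4530005606841, 'fy': 534.4530005606841, 'cx': 326.51071663055296, 'cy': 241.76235663973037, 'R': array([[-0.00539008, -0.99986213, -0.01570577],
       [-0.99718742,  0.00654844, -0.07466167],
       [ 0.07475423,  0.01525916, -0.99708523]]), 't': array([-0.02179181,  0.54772137,  1.04255949])}
jar 0.73 [163. 286. 205. 317.] 1099 med [0.436 0.24  0.079] zt 0.092 topctr [0.435 0.247 0.09 ] ((435.1179
[... 4486 characters left out ...]
.543373107910156), (130.2169189453125, 81.61067199707031), 77.26786041259766)
stand_rect_short 0.57 [211. 327. 269. 385.] 868 med [0.421 0.258 0.005] zt 0.007 topctr [0.431 0.252 0.005] ((430.9276123046875, 252.3270721435547), (90.59126281738281, 74.1226577758789), 74.96205139160156)
mat_spare 0.94 [298. 175. 355. 212.] 1320 med [ 0.621 -0.148  0.004] zt 0.007 topctr [ 0.622 -0.15   0.005] ((623.61474609375, -150.60072326660156), (101.3670425415039, 103.73956298828125), 16.492761611938477)
bottle 0.71 [382. 115. 403. 170.] 840 med [ 0.583 -0.32   0.072] zt 0.134 topctr [ 0.589 -0.327  0.141] ((588.858154296875, -327.0404052734375), (16.519868850708008, 8.953696250915527), 27.610126495361328)
```

View pics/top0.png

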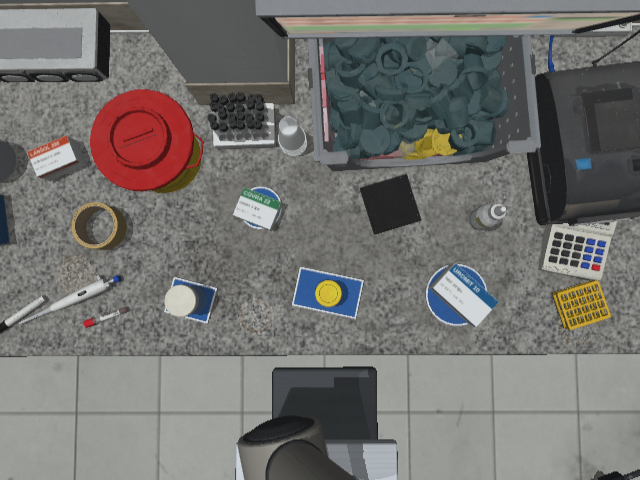

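View pics/scene0.png

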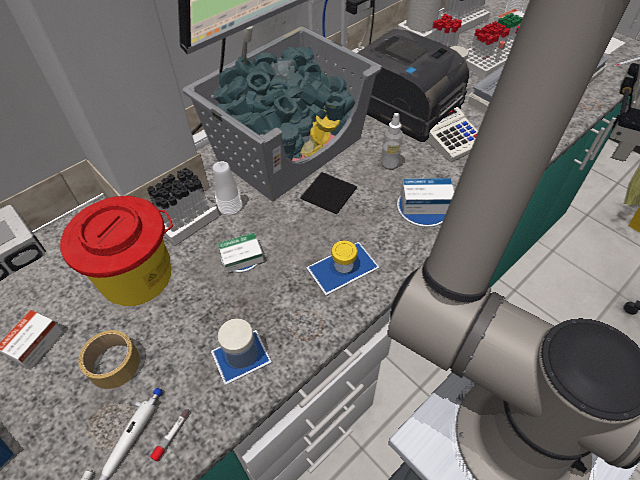

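Run:
```python
from h import *
from scipy.optimize import least_squares
def longax(p):
    r=cv2.minAreaRect((p[:,:2]*1000).astype(np.float32)); b=cv2.boxPoints(r)
    e=[b[1]-b[0],b[2]-b[1]]; e=max(e,key=np.linalg.norm)
    return np.round(r[0],1),np.round(r[1],1),round(np.degrees(np.arctan2(e[1],e[0]))%180,1)
for n in ("top","scene"):
    im=np.load(f'{n}i.npy'); d=np.load(f'{n}d.npy'); P=cloud(n,d); hsv=cv2.cvtColor(im,cv2.COLOR_BGR2HSV)
    ok=d>0
    blue=ok&(hsv[...,0]>95)&(hsv[...,0]<130)&(hsv[...,1]>90)
    for nm,c,r,zl,zh in [('long',(.443,-.286),.075,.045,.07),('short',(.613,.113),.055,.03,.048),('rl',(.447,-.026),.078,.000,.014),('rs',(.434,.25),.07,.0,.014),('mat',(.625,-.153),.075,.004,.014)]:
        m=ok&(np.hypot(P[...,0]-c[0],P[...,1]-c[1])<r)&(P[...,2]>zl)&(P[...,2]<zh)
        if nm in('rl','rs'): m&=blue
        print(n,nm,m.sum(),longax(P[m]) if m.sum() else '')
    for nm,c,R in [('RL',(.443,-.286),.062),('RS',(.613,.113),.044)]:
        m=ok&(np.hypot(P[...,0]-c[0],P[...,1]-c[1])<R+.02)&(P[...,2]<.014)&(P[...,2]>-.004)&blue
        p=(P[m][:,:2]*1000).astype(np.float32); (x,y),rad=cv2.minEnclosingCircle(p); print(n,nm,m.sum(),x,y,rad)
    for nm,c,zl in [('jar',(.435,.248),.082),('cup',(.447,-.026),.058)]:
        m=ok&(np.hypot(P[...,0]-c[0],P[...,1]-c[1])<.045)&(P[...,2]>zl)
        p=(P[m][:,:2]*1000).astype(np.float32); (x,y),rad=cv2.minEnclosingCircle(p); print(n,nm,m.sum(),x,y,rad)
print(camera_params('wrist'))
```

```text
top long 2066 (array([ 442.9, -288.8]), array([111.6,  66. ]), np.float32(47.1))
top short 1239 (array([614.5, 112.5]), array([81. , 60.5]), np.float32(67.8))
top rl 1599 (array([447.1, -25.8]), array([123.5,  71. ]), np.float32(77.8))
top rs 359 (array([433.8, 249.7]), array([84. , 65.3]), np.float32(75.3))
top mat 2373 (array([ 625.7, -152.2]), array([140.5, 143.8]), np.float32(124.7))
top RL 723 441.5173034667969 -283.4498596191406 58.11744689941406
top RS 125 619.5498657226562 109.25534057617188 39.03462600708008
top jar 848 435.6438903808594 246.3332061767578 30.5877685546875
top cup 564 447.59912109375 -27.996274948120117 25.443727493286133
scene long 1173 (array([ 441.6, -286.1]), array([110.5,  70.1]), np.float32(47.6))
scene short 933 (array([611.5, 115.2]), array([81.2, 64.2]), np.float32(69.1))
scene rl 1175 (array([444.8, -24.2]), array([124.2,  72.9]), np.float32(78.0))
scene rs 666 (array([432.2, 251.6]), array([83.2, 66.1]), np.float32(74.7))
scene mat 851 (array([ 635.1, -146. ]), array([125.9, 100.7]), np.float32(16.0))
scene RL 356 438.12677001953125 -267.8514099121094 55.31526565551758
scene RS 19 585.4959716796875 124.33819580078125 14.1294584274292
scene jar 910 433.82177734375 249.6016387939453 30.62178611755371
scene cup 415 444.9819641113281 -23.956161499023438 26.971498489379883
{'fx': 389.3662554462808, 'fy': 389.3662554462808, 'cx': 323.52860808035365, 'cy': 231.51137931582494, 'hand_eye': array([[ 1.30671308e-03, -9.51308974e-01, -3.08236156e-01,
         8.38613307e-02],
       [ 9.99999062e-01,  1.36951125e-03,  1.25991341e-05,
        -1.12028743e-04],
       [ 4.10147214e-04, -3.08235883e-01,  9.51309872e-01,
        -1.57434685e-01],
       [ 0.00000000e+00,  0.00000000e+00,  0.00000000e+00,
         1.00000000e+00]])}
```

Run:
```python
from h import *
pts=[]
for n in ("top","scene"):
    d=np.load(f'{n}d.npy'); P=cloud(n,d); pts.append(P[d>0])
P=np.concatenate(pts)
for nm,c,ex in [('short',np.array([.613,.113]),.055),('mat',np.array([.625,-.152]),0)]:
    q=P[(P[:,2]>.05)&(P[:,2]<.5)]
    for a in range(0,180,10):
        u=np.array([np.cos(np.radians(a)),np.sin(np.radians(a))]); w=np.array([-u[1],u[0]])
        r=q[:,:2]-c; m=(abs(r@w)<.045)&(np.linalg.norm(r,axis=1)>ex); s=(r@u)[m]
        print(nm,a,'pos',s[s>0].min().round(3) if (s>0).any() else '', 'neg',s[s<0].max().round(3) if (s<0).any() else '')
b=P[(abs(P[:,0]-.69)<.06)&(abs(P[:,1]-.04)<.06)&(P[:,2]>.05)]
print(b.min(0),b.max(0))
b=P[(abs(P[:,1]+.15)<.12)&(P[:,0]>.6)&(P[:,0]<.9)]
for x in np.arange(.6,.85,.02): 
    k=b[abs(b[:,0]-x)<.01]; print(round(x,2),k[:,2].max() if len(k) else '')
```

```text
short 0 pos 0.128 neg -0.365
short 10 pos 0.133 neg -0.366
short 20 pos 0.124 neg -0.21
short 30 pos 0.107 neg -0.189
short 40 pos 0.112 neg -0.192
short 50 pos 0.115 neg -0.188
short 60 pos 0.114 neg -0.37
short 70 pos 0.11 neg -0.37
short 80 pos 0.111 neg -0.394
short 90 pos 0.124 neg -0.42
short 100 pos 0.271 neg -0.128
short 110 pos 0.28 neg -0.131
short 120 pos  neg -0.131
short 130 pos 0.187 neg -0.124
short 140 pos 0.191 neg -0.123
short 150 pos 0.19 neg -0.127
short 160 pos 0.191 neg -0.127
short 170 pos  neg -0.122
mat 0 pos 0.058 neg 
mat 10 pos 0.059 neg -0.178
mat 20 pos 0.054 neg -0.167
mat 30 pos 0.047 neg -0.164
mat 40 pos 0.046 neg -0.169
mat 50 pos 0.047 neg -0.166
mat 60 pos 0.047 neg -0.154
mat 70 pos 0.048 neg -0.155
mat 80 pos 0.072 neg -0.157
mat 90 pos 0.089 neg -0.155
mat 100 pos 0.537 neg -0.128
mat 110 pos 0.409 neg -0.07
mat 120 pos 0.409 neg -0.056
mat 130 pos 0.188 neg -0.049
mat 140 pos 0.19 neg -0.047
mat 150 pos 0.191 neg -0.045
mat 160 pos 0.187 neg -0.049
mat 170 pos 0.385 neg -0.052
[ 0.66056783 -0.01999536  0.05000237] [0.74999602 0.0710335  0.60237318]
0.6 0.011378038685961421
0.62 0.013125572136268181
0.64 0.01305702705432176
0.66 0.2237097105403796
0.68 0.22232343536315285
0.7 0.18910775507558772
0.72 0.6031067019896464
0.74 0.6002103643730659
0.76 0.5272177666147329
0.78 0.4734370298186116
0.8 0.41987822277690157
0.82 0.21979266102896808
0.84 0.23122261917050702
```

```bash
cat > m.py <<'E'
# usage: python3 m.py x,y,z,yawdeg ...  (mm) -> row numbers of each waypoint relative to the current pose
import sys, numpy as np
from scipy.spatial.transform import Rotation as S
from cell import robot
s=robot.observe(); p=np.array(s['tool_pos']); R0=S.from_euler('xyz',s['tool_rot'])
print('t',round(s['time'],2),'pos',(p*1000).round(1),'rpy',np.degrees(s['tool_rot']).round(2),'open',round(s['opening']*1000,1),'grip',round(s['grip_force'],1))
q=p; 
for a in sys.argv[1:]:
    *x,yaw=map(float,a.split(',')); x=np.array(x)/1000
    sh=R0.inv().apply(x-p)/.75; rv=(R0.inv()*S.from_euler('xyz',[np.pi,0,np.radians(yaw)])).as_rotvec()
    print(a,'sh',sh.round(4),'rot',(rv/(np.pi/4)).round(4),'rows>=',np.ceil(np.linalg.norm(x-q)/.0417*10)/10,np.ceil(np.degrees(np.linalg.norm(rv))/7.16)); q=x
E
python3 m.py 450,-200,250,63
```

```text
t 1.1 pos [ 182.4 -492.3  226.7] rpy [179.99  -0.    20.33] open 91.6 grip 0.0
450,-200,250,63 sh [ 0.4699 -0.2415 -0.031 ] rot [ 1.000e-04  0.000e+00 -9.483e-01] rows>= 9.6 6.0
```

>>> step_arm:
  steps:
    - {"x":0.235,"y":-0.12,"z":-0.031,"rz":-0.47,"claw":1}
    - {"x":0.235,"y":-0.12,"z":-0.031,"rz":-0.47,"claw":1}
    - {"x":0.235,"y":-0.12,"z":-0.031,"rz":-0.47,"claw":1}
    - {"x":0.235,"y":-0.12,"z":-0.031,"rz":-0.47,"claw":1}
    - {"x":0.235,"y":-0.12,"z":-0.031,"rz":-0.47,"claw":1}
    - {"x":0.47,"y":-0.241,"z":-0.031,"rz":-0.948,"claw":1}
    - {"x":0.47,"y":-0.241,"z":-0.031,"rz":-0.948,"claw":1}
    - {"x":0.47,"y":-0.241,"z":-0.031,"rz":-0.948,"claw":1}
    - {"x":0.47,"y":-0.241,"z":-0.031,"rz":-0.948,"claw":1}
    - {"x":0.47,"y":-0.241,"z":-0.031,"rz":-0.948,"claw":1}

```text
$.steps[0]: bad value
```

```bash
python3 m.py 450,150,240,107 450,-200,250,107
```

```text
t 1.1 pos [ 182.4 -492.3  226.7] rpy [179.99  -0.    20.33] open 91.6 grip 0.0
450,150,240,107 sh [ 0.6321 -0.6791 -0.0177] rot [ 1.000e-04  1.000e-04 -1.926e+00] rows>= 16.7 13.0
450,-200,250,107 sh [ 0.4699 -0.2415 -0.031 ] rot [ 1.000e-04  1.000e-04 -1.926e+00] rows>= 8.4 13.0
```

>>> step_arm:
  steps:
    - {"x":0.235,"y":-0.12,"z":-0.031,"rx":0,"ry":0,"rz":-0.47,"claw":1}
    - {"x":0.235,"y":-0.12,"z":-0.031,"rx":0,"ry":0,"rz":-0.47,"claw":1}
    - {"x":0.235,"y":-0.12,"z":-0.031,"rx":0,"ry":0,"rz":-0.47,"claw":1}
    - {"x":0.235,"y":-0.12,"z":-0.031,"rx":0,"ry":0,"rz":-0.47,"claw":1}
    - {"x":0.235,"y":-0.12,"z":-0.031,"rx":0,"ry":0,"rz":-0.47,"claw":1}
    - {"x":0.47,"y":-0.241,"z":-0.031,"rx":0,"ry":0,"rz":-0.948,"claw":1}
    - {"x":0.47,"y":-0.241,"z":-0.031,"rx":0,"ry":0,"rz":-0.948,"claw":1}
    - {"x":0.47,"y":-0.241,"z":-0.031,"rx":0,"ry":0,"rz":-0.948,"claw":1}
    - {"x":0.47,"y":-0.241,"z":-0.031,"rx":0,"ry":0,"rz":-0.948,"claw":1}
    - {"x":0.47,"y":-0.241,"z":-0.031,"rx":0,"ry":0,"rz":-0.948,"claw":1}

```text
time: 1.93
tool_pos: [0.4518, -0.1978, 0.2502]
tool_rot: [3.141, -0.001, 1.101]
contact_force: [-0.4, -0.7, -0.7]
opening: 0.0917
grip_force: 0.0
```

```bash
python3 m.py 450,150,240,107
```

```text
t 1.93 pos [ 451.8 -197.8  250.2] rpy [ 1.7996e+02 -3.0000e-02  6.3090e+01] open 91.7 grip 0.0
450,150,240,107 sh [ 0.4124 -0.212   0.0136] rot [ 1.100e-03 -3.000e-04 -9.758e-01] rows>= 8.4 7.0
```

>>> step_arm:
  steps:
    - {"x":0.412,"y":-0.212,"z":0.014,"rx":0,"ry":0,"rz":-0.97,"claw":1}
    - {"x":0.412,"y":-0.212,"z":0.014,"rx":0,"ry":0,"rz":-0.97,"claw":1}
    - {"x":0.412,"y":-0.212,"z":0.014,"rx":0,"ry":0,"rz":-0.97,"claw":1}
    - {"x":0.412,"y":-0.212,"z":0.014,"rx":0,"ry":0,"rz":-0.97,"claw":1}
    - {"x":0.412,"y":-0.212,"z":0.014,"rx":0,"ry":0,"rz":-0.97,"claw":1}
    - {"x":0.412,"y":-0.212,"z":0.014,"rx":0,"ry":0,"rz":-0.97,"claw":1}
    - {"x":0.412,"y":-0.212,"z":0.014,"rx":0,"ry":0,"rz":-0.97,"claw":1}
    - {"x":0.412,"y":-0.212,"z":0.014,"rx":0,"ry":0,"rz":-0.97,"claw":1}
    - {"x":0.412,"y":-0.212,"z":0.014,"rx":0,"ry":0,"rz":-0.97,"claw":1}
    - {"x":0.412,"y":-0.212,"z":0.014,"rx":0,"ry":0,"rz":-0.97,"claw":1}

```text
time: 2.77
tool_pos: [0.4483, 0.1503, 0.2393]
tool_rot: [3.141, -0.001, 1.866]
contact_force: [-0.1, -0.5, 0.1]
opening: 0.0917
grip_force: 0.0
```

```bash
python3 m.py 420,240,220,150
python3 - <<'E'
from h import *
im,d=read_camera('wrist'); cv2.imwrite('pics/w1.png',im)
E
```

```text
t 2.77 pos [448.3 150.3 239.3] rpy [ 1.7999e+02 -4.0000e-02  1.0691e+02] open 91.7 grip 0.0
420,240,220,150 sh [ 0.1254 -0.0014  0.0258] rot [ 5.000e-04 -8.000e-04 -9.576e-01] rows>= 2.4 7.0
```

View pics/w1.png

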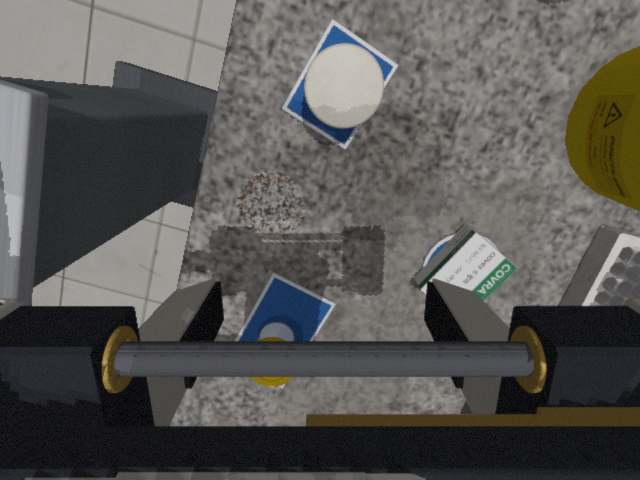

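```bash
cat >> h.py <<'E'
from scipy.spatial.transform import Rotation as S
def wcloud():
    s=robot.observe(); im,d=read_camera('wrist'); p=camera_params('wrist'); v,u=np.mgrid[:480,:640]
    c=np.stack([(u-p['cx'])/p['fx']*d,(v-p['cy'])/p['fy']*d,d],-1); H=np.array(p['hand_eye'])
    t=c@H[:3,:3].T+H[:3,3]
    return im,d,S.from_euler('xyz',s['tool_rot']).apply(t.reshape(-1,3)).reshape(t.shape)+s['tool_pos']
def blue_of(im):
    h=cv2.cvtColor(im,cv2.COLOR_BGR2HSV); return (h[...,0]>95)&(h[...,0]<130)&(h[...,1]>90)
def rect(p):
    r=cv2.minAreaRect((p[:,:2]*1000).astype(np.float32)); b=cv2.boxPoints(r)
    e=max([b[1]-b[0],b[2]-b[1]],key=np.linalg.norm)
    return np.round(r[0],1),np.round(r[1],1),round(float(np.degrees(np.arctan2(e[1],e[0])))%180,1)
def sel(P,d,c,r,zl,zh): return (d>0)&(np.hypot(P[...,0]-c[0],P[...,1]-c[1])<r)&(P[...,2]>zl)&(P[...,2]<zh)
def circ(p): 
    (x,y),r=cv2.minEnclosingCircle((p[:,:2]*1000).astype(np.float32)); return round(x,1),round(y,1),round(r,1)
E
python3 - <<'E'
from h import *
im,d,P=wcloud()
p=P[sel(P,d,(.434,.248),.05,.078,.1)]; print('jar',circ(p),p[:,2].mean())
p=P[sel(P,d,(.434,.25),.07,0,.014)&blue_of(im)]; print('rs',rect(p),p[:,2].mean())
p=P[sel(P,d,(.613,.113),.06,.028,.05)]; print('short',rect(p),p[:,2].mean())
E
python3 m.py 435,248,130,150 435,248,130,140
```

```text
jar (434.2, 248.1, 30.1) 0.08790721185722665
rs (array([432.6, 251.2]), array([83.6, 65.4]), 75.1) 0.005449512229606857
short (array([612.5, 114.5]), array([79.7, 61.5]), 68.1) 0.03541521526854188
t 2.87 pos [448.7 147.3 239.3] rpy [-1.7998e+02  3.0000e-02  1.0674e+02] open 91.7 grip 0.0
435,248,130,150 sh [0.134  0.0213 0.1457] rot [-7.000e-04  5.000e-04 -9.612e-01] rows>= 3.6 7.0
435,248,130,140 sh [0.134  0.0213 0.1457] rot [-6.00e-04  6.00e-04 -7.39e-01] rows>= 0.0 5.0
```

>>> step_arm:
  steps:
    - {"x":0.134,"y":0.0213,"z":0.1457,"rx":0,"ry":0,"rz":-0.96,"claw":1}
    - {"x":0.134,"y":0.0213,"z":0.1457,"rx":0,"ry":0,"rz":-0.96,"claw":1}
    - {"x":0.134,"y":0.0213,"z":0.1457,"rx":0,"ry":0,"rz":-0.96,"claw":1}
    - {"x":0.134,"y":0.0213,"z":0.1457,"rx":0,"ry":0,"rz":-0.96,"claw":1}
    - {"x":0.134,"y":0.0213,"z":0.1457,"rx":0,"ry":0,"rz":-0.96,"claw":1}
    - {"x":0.134,"y":0.0213,"z":0.1457,"rx":0,"ry":0,"rz":-0.96,"claw":1}
    - {"x":0.134,"y":0.0213,"z":0.1457,"rx":0,"ry":0,"rz":-0.96,"claw":1}
    - {"x":0.134,"y":0.0213,"z":0.1457,"rx":0,"ry":0,"rz":-0.96,"claw":1}
    - {"x":0.134,"y":0.0213,"z":0.1457,"rx":0,"ry":0,"rz":-0.96,"claw":1}

```text
time: 3.62
tool_pos: [0.436, 0.247, 0.1305]
tool_rot: [3.141, 0.001, 2.61]
contact_force: [0.1, 0.1, -0.4]
opening: 0.0917
grip_force: 0.0
```

```bash
python3 m.py 434.5,248,37,150
```

```text
t 3.62 pos [436.  247.  130.5] rpy [1.7998e+02 3.0000e-02 1.4953e+02] open 91.7 grip 0.0
434.5,248,37,150 sh [2.500e-03 1.000e-04 1.247e-01] rot [ 0.0005  0.0008 -0.0104] rows>= 2.3 1.0
```

>>> step_arm:
  steps:
    - {"x":0.0025,"y":0,"z":0.045,"rx":0,"ry":0,"rz":0,"claw":1}
    - {"x":0.0025,"y":0,"z":0.085,"rx":0,"ry":0,"rz":0,"claw":1}
    - {"x":0.0025,"y":0,"z":0.115,"rx":0,"ry":0,"rz":0,"claw":1}
    - {"x":0.0025,"y":0,"z":0.1245,"rx":0,"ry":0,"rz":0,"claw":1}
    - {"x":0.0025,"y":0,"z":0.1245,"rx":0,"ry":0,"rz":0,"claw":1}
    - {"x":0.0025,"y":0,"z":0.1245,"rx":0,"ry":0,"rz":0,"claw":-1}
    - {"x":0.0025,"y":0,"z":0.1245,"rx":0,"ry":0,"rz":0,"claw":-1}
    - {"x":0.0025,"y":0,"z":0.1245,"rx":0,"ry":0,"rz":0,"claw":-1}
    - {"x":0.0025,"y":0,"z":0.1245,"rx":0,"ry":0,"rz":0,"claw":-1}
    - {"x":0.0025,"y":0,"z":0.1245,"rx":0,"ry":0,"rz":0,"claw":-1}
    - {"x":0.0025,"y":0,"z":0.1245,"rx":0,"ry":0,"rz":0,"claw":-1}
  squeeze: 15

```text
time: 4.53
tool_pos: [0.4341, 0.2491, 0.0375]
tool_rot: [3.141, 0.001, 2.615]
contact_force: [-0.5, 0.0, 3.5]
opening: 0.0595
grip_force: 15.0
```

```bash
python3 m.py 434.5,248,150,150 520,60,150,185
```

```text
t 4.53 pos [434.1 249.1  37.5] rpy [1.7995e+02 5.0000e-02 1.4984e+02] open 59.5 grip 15.0
434.5,248,150,150 sh [-0.0013 -0.0008 -0.1501] rot [ 0.0011  0.001  -0.0037] rows>= 2.7 1.0
520,60,150,185 sh [-0.2259 -0.1603 -0.15  ] rot [ 0.0008  0.0013 -0.7814] rows>= 5.0 5.0
```

>>> step_arm:
  steps:
    - {"x":0,"y":0,"z":-0.03,"rx":0,"ry":0,"rz":0,"claw":-1}
    - {"x":0,"y":0,"z":-0.08,"rx":0,"ry":0,"rz":0,"claw":-1}
    - {"x":0,"y":0,"z":-0.13,"rx":0,"ry":0,"rz":0,"claw":-1}
    - {"x":-0.02,"y":-0.014,"z":-0.15,"rx":0,"ry":0,"rz":-0.08,"claw":-1}
    - {"x":-0.06,"y":-0.043,"z":-0.15,"rx":0,"ry":0,"rz":-0.21,"claw":-1}
    - {"x":-0.1,"y":-0.071,"z":-0.15,"rx":0,"ry":0,"rz":-0.35,"claw":-1}
    - {"x":-0.14,"y":-0.099,"z":-0.15,"rx":0,"ry":0,"rz":-0.48,"claw":-1}
    - {"x":-0.18,"y":-0.128,"z":-0.15,"rx":0,"ry":0,"rz":-0.62,"claw":-1}
    - {"x":-0.21,"y":-0.149,"z":-0.15,"rx":0,"ry":0,"rz":-0.73,"claw":-1}
    - {"x":-0.226,"y":-0.16,"z":-0.15,"rx":0,"ry":0,"rz":-0.78,"claw":-1}
    - {"x":-0.226,"y":-0.16,"z":-0.15,"rx":0,"ry":0,"rz":-0.78,"claw":-1}

```text
time: 5.45
tool_pos: [0.5212, 0.0571, 0.1493]
tool_rot: [-3.141, 0.001, -3.057]
contact_force: [-0.1, 0.2, -0.9]
opening: 0.0592
grip_force: 15.0
```

```bash
python3 m.py 612,-155,150,190
```

```text
t 5.45 pos [521.2  57.1 149.3] rpy [-1.7995e+02  4.0000e-02 -1.7517e+02] open 59.2 grip 15.0
612,-155,150,190 sh [-0.0968 -0.292  -0.0007] rot [-0.0012  0.0008 -0.1149] rows>= 5.6 1.0
```

>>> step_arm:
  steps:
    - {"x":-0.012,"y":-0.035,"z":0,"rx":0,"ry":0,"rz":-0.02,"claw":-1}
    - {"x":-0.028,"y":-0.085,"z":0,"rx":0,"ry":0,"rz":-0.04,"claw":-1}
    - {"x":-0.045,"y":-0.135,"z":0,"rx":0,"ry":0,"rz":-0.06,"claw":-1}
    - {"x":-0.062,"y":-0.185,"z":0,"rx":0,"ry":0,"rz":-0.08,"claw":-1}
    - {"x":-0.078,"y":-0.235,"z":0,"rx":0,"ry":0,"rz":-0.1,"claw":-1}
    - {"x":-0.09,"y":-0.272,"z":0,"rx":0,"ry":0,"rz":-0.11,"claw":-1}
    - {"x":-0.096,"y":-0.288,"z":0,"rx":0,"ry":0,"rz":-0.115,"claw":-1}
    - {"x":-0.0968,"y":-0.292,"z":0,"rx":0,"ry":0,"rz":-0.115,"claw":-1}
    - {"x":-0.0968,"y":-0.292,"z":0,"rx":0,"ry":0,"rz":-0.115,"claw":-1}

```text
time: 6.2
tool_pos: [0.6109, -0.1515, 0.1488]
tool_rot: [3.141, -0.001, -2.967]
contact_force: [-0.5, 0.5, -0.9]
opening: 0.0595
grip_force: 15.0
```

```bash
python3 m.py 612,-155,38,190
```

```text
t 6.2 pos [ 610.9 -151.5  148.8] rpy [ 1.7995e+02 -5.0000e-02 -1.6998e+02] open 59.5 grip 15.0
612,-155,38,190 sh [-0.0008 -0.005   0.1477] rot [ 0.0011 -0.0012  0.0005] rows>= 2.7 1.0
```

>>> step_arm:
  steps:
    - {"x":0,"y":-0.002,"z":0.03,"rx":0,"ry":0,"rz":0,"claw":-1}
    - {"x":0,"y":-0.002,"z":0.07,"rx":0,"ry":0,"rz":0,"claw":-1}
    - {"x":0,"y":-0.002,"z":0.11,"rx":0,"ry":0,"rz":0,"claw":-1}
    - {"x":0,"y":-0.002,"z":0.13,"rx":0,"ry":0,"rz":0,"claw":-1}
    - {"x":0,"y":-0.002,"z":0.138,"rx":0,"ry":0,"rz":0,"claw":-1}
    - {"x":0,"y":-0.002,"z":0.144,"rx":0,"ry":0,"rz":0,"claw":-1}
    - {"x":0,"y":-0.002,"z":0.147,"rx":0,"ry":0,"rz":0,"claw":-1}
    - {"x":0,"y":-0.002,"z":0.147,"rx":0,"ry":0,"rz":0,"claw":-1}
    - {"x":0,"y":-0.002,"z":0.147,"rx":0,"ry":0,"rz":0,"claw":-1}

```text
time: 6.95
tool_pos: [0.6122, -0.1533, 0.0404]
tool_rot: [-3.14, 0.002, -2.965]
contact_force: [-0.0, -0.2, -1.1]
opening: 0.0599
grip_force: 15.0
```

>>> step_arm:
  steps:
    - {"x":0,"y":0,"z":0.0015,"rx":0,"ry":0,"rz":0,"claw":-1}
    - {"x":0,"y":0,"z":0.003,"rx":0,"ry":0,"rz":0,"claw":-1}
    - {"x":0,"y":0,"z":0.003,"rx":0,"ry":0,"rz":0,"claw":-1}

```text
time: 7.2
tool_pos: [0.6119, -0.1536, 0.0375]
tool_rot: [-3.141, 0.001, -2.965]
contact_force: [1.0, 0.4, 1.1]
opening: 0.06
grip_force: 15.0
```

>>> step_arm:
  steps:
    - {"x":0,"y":0,"z":0,"rx":0,"ry":0,"rz":0,"claw":0.6}
    - {"x":0,"y":0,"z":0,"rx":0,"ry":0,"rz":0,"claw":1}
    - {"x":0,"y":0,"z":0,"rx":0,"ry":0,"rz":0,"claw":1}
    - {"x":0,"y":0,"z":0,"rx":0,"ry":0,"rz":0,"claw":1}
    - {"x":0,"y":0,"z":0,"rx":0,"ry":0,"rz":0,"claw":1}
    - {"x":0,"y":0,"z":-0.03,"rx":0,"ry":0,"rz":0,"claw":1}
    - {"x":0,"y":0,"z":-0.08,"rx":0,"ry":0,"rz":0,"claw":1}
    - {"x":0,"y":0,"z":-0.13,"rx":0,"ry":0,"rz":0,"claw":1}
    - {"x":0,"y":0,"z":-0.18,"rx":0,"ry":0,"rz":0,"claw":1}
    - {"x":0,"y":0,"z":-0.18,"rx":0,"ry":0,"rz":0,"claw":1}

```text
time: 8.03
tool_pos: [0.615, -0.1547, 0.1805]
tool_rot: [-3.134, 0.012, -2.965]
contact_force: [1.8, 0.8, 1.9]
opening: 0.092
grip_force: 0.0
```

```bash
python3 - <<'E'
from h import *
im,d=read_camera('top'); P=cloud('top',d)
p=P[sel(P,d,(.612,-.154),.05,.078,.11)]; print('jar',circ(p),p[:,2].mean(),len(p))
E
python3 m.py 613,114,130,158  613,114,130,338
```

```text
jar (614.0, -154.3, 30.2) 0.08892777441513501 374
t 8.08 pos [ 613.8 -154.2  176.8] rpy [-179.71    0.47 -169.88] open 91.5 grip 0.0
613,114,130,158 sh [-0.0613  0.3525  0.0612] rot [-0.0034  0.012   0.7138] rows>= 6.6 5.0
613,114,130,338 sh [-0.0613  0.3525  0.0612] rot [-0.0159 -0.0045 -3.2861] rows>= 0.0 21.0
```

```bash
python3 m.py 590,0,160,225
```

```text
t 8.08 pos [ 613.8 -154.2  176.8] rpy [-179.71    0.47 -169.88] open 91.5 grip 0.0
590,0,160,225 sh [-0.0048  0.2081  0.0214] rot [-0.0094  0.0082 -0.775 ] rows>= 3.8 5.0
```

>>> step_arm:
  steps:
    - {"x":-0.002,"y":0.1,"z":0.0,"rx":0,"ry":0,"rz":-0.37,"claw":1}
    - {"x":-0.002,"y":0.1,"z":0.0,"rx":0,"ry":0,"rz":-0.37,"claw":1}
    - {"x":-0.005,"y":0.208,"z":0.02,"rx":-0.009,"ry":0.008,"rz":-0.775,"claw":1}
    - {"x":-0.005,"y":0.208,"z":0.02,"rx":-0.009,"ry":0.008,"rz":-0.775,"claw":1}
    - {"x":-0.005,"y":0.208,"z":0.02,"rx":-0.009,"ry":0.008,"rz":-0.775,"claw":1}
    - {"x":-0.005,"y":0.208,"z":0.02,"rx":-0.009,"ry":0.008,"rz":-0.775,"claw":1}
    - {"x":-0.005,"y":0.208,"z":0.02,"rx":-0.009,"ry":0.008,"rz":-0.775,"claw":1}

```text
time: 8.67
tool_pos: [0.5876, 0.0009, 0.1561]
tool_rot: [3.133, -0.005, -2.359]
contact_force: [-0.4, -0.4, -0.2]
opening: 0.092
grip_force: 0.0
```

```bash
python3 m.py 613,114,110,248
```

```text
t 8.67 pos [587.6   0.9 156.1] rpy [ 179.49   -0.28 -135.15] open 92.0 grip 0.0
613,114,110,248 sh [-0.1307  0.0825  0.0615] rot [ 0.0124 -0.0038 -0.5146] rows>= 3.0 4.0
```

>>> step_arm:
  steps:
    - {"x":-0.05,"y":0.03,"z":0.03,"rx":0.01,"ry":-0.004,"rz":-0.25,"claw":1}
    - {"x":-0.09,"y":0.06,"z":0.05,"rx":0.01,"ry":-0.004,"rz":-0.4,"claw":1}
    - {"x":-0.1307,"y":0.0825,"z":0.0615,"rx":0.012,"ry":-0.004,"rz":-0.514,"claw":1}
    - {"x":-0.1307,"y":0.0825,"z":0.0615,"rx":0.012,"ry":-0.004,"rz":-0.514,"claw":1}
    - {"x":-0.1307,"y":0.0825,"z":0.0615,"rx":0.012,"ry":-0.004,"rz":-0.514,"claw":1}
    - {"x":-0.1307,"y":0.0825,"z":0.0615,"rx":0.012,"ry":-0.004,"rz":-0.514,"claw":1}

```text
time: 9.17
tool_pos: [0.6132, 0.1127, 0.1105]
tool_rot: [-3.141, 0.0, -1.957]
contact_force: [-0.3, -0.1, -0.1]
opening: 0.0917
grip_force: 0.0
```

```bash
python3 m.py 613,114,7,248
```

```text
t 9.17 pos [613.2 112.7 110.5] rpy [-1.7997e+02  2.0000e-02 -1.1215e+02] open 91.7 grip 0.0
613,114,7,248 sh [-0.0014  0.001   0.138 ] rot [-0.0006  0.0003 -0.0033] rows>= 2.5 1.0
```

>>> step_arm:
  steps:
    - {"x":-0.001,"y":0.001,"z":0.04,"rx":0,"ry":0,"rz":0,"claw":1}
    - {"x":-0.001,"y":0.001,"z":0.085,"rx":0,"ry":0,"rz":0,"claw":1}
    - {"x":-0.001,"y":0.001,"z":0.12,"rx":0,"ry":0,"rz":0,"claw":1}
    - {"x":-0.001,"y":0.001,"z":0.132,"rx":0,"ry":0,"rz":0,"claw":1}
    - {"x":-0.001,"y":0.001,"z":0.134,"rx":0,"ry":0,"rz":0,"claw":1}
    - {"x":-0.001,"y":0.001,"z":0.134,"rx":0,"ry":0,"rz":0,"claw":1}
    - {"x":-0.001,"y":0.001,"z":0.134,"rx":0,"ry":0,"rz":0,"claw":-1}
    - {"x":-0.001,"y":0.001,"z":0.134,"rx":0,"ry":0,"rz":0,"claw":-1}
    - {"x":-0.001,"y":0.001,"z":0.134,"rx":0,"ry":0,"rz":0,"claw":-1}
    - {"x":-0.001,"y":0.001,"z":0.134,"rx":0,"ry":0,"rz":0,"claw":-1}
    - {"x":-0.001,"y":0.001,"z":0.134,"rx":0,"ry":0,"rz":0,"claw":-1}
    - {"x":-0.001,"y":0.001,"z":0.134,"rx":0,"ry":0,"rz":0,"claw":-1}

```text
time: 10.17
tool_pos: [0.6129, 0.1152, 0.0109]
tool_rot: [-3.14, 0.001, -1.953]
contact_force: [-0.6, 0.2, 1.7]
opening: 0.0597
grip_force: 15.0
```

```bash
python3 m.py 613,114,110,248 433,251,110,255
```

```text
t 10.17 pos [612.9 115.2  10.9] rpy [-1.7992e+02  8.0000e-02 -1.1188e+02] open 59.7 grip 15.0
613,114,110,248 sh [ 0.0013 -0.0009 -0.1321] rot [-0.0017  0.0017  0.0028] rows>= 2.4 1.0
433,251,110,255 sh [-0.0788  0.2898 -0.1324] rot [-0.0018  0.0016 -0.1528] rows>= 5.5 1.0
```

>>> step_arm:
  steps:
    - {"x":0,"y":0,"z":-0.03,"rx":0,"ry":0,"rz":0,"claw":-1}
    - {"x":0,"y":0,"z":-0.08,"rx":0,"ry":0,"rz":0,"claw":-1}
    - {"x":-0.005,"y":0.02,"z":-0.12,"rx":0,"ry":0,"rz":-0.02,"claw":-1}
    - {"x":-0.016,"y":0.06,"z":-0.132,"rx":0,"ry":0,"rz":-0.04,"claw":-1}
    - {"x":-0.03,"y":0.11,"z":-0.132,"rx":0,"ry":0,"rz":-0.06,"claw":-1}
    - {"x":-0.044,"y":0.16,"z":-0.132,"rx":0,"ry":0,"rz":-0.09,"claw":-1}
    - {"x":-0.057,"y":0.21,"z":-0.132,"rx":0,"ry":0,"rz":-0.12,"claw":-1}
    - {"x":-0.069,"y":0.255,"z":-0.132,"rx":0,"ry":0,"rz":-0.14,"claw":-1}
    - {"x":-0.077,"y":0.282,"z":-0.132,"rx":0,"ry":0,"rz":-0.15,"claw":-1}
    - {"x":-0.0788,"y":0.2898,"z":-0.132,"rx":0,"ry":0,"rz":-0.153,"claw":-1}
    - {"x":-0.0788,"y":0.2898,"z":-0.132,"rx":0,"ry":0,"rz":-0.153,"claw":-1}
    - {"x":-0.0788,"y":0.2898,"z":-0.132,"rx":0,"ry":0,"rz":-0.153,"claw":-1}

```text
time: 11.17
tool_pos: [0.4337, 0.2508, 0.1095]
tool_rot: [-3.14, 0.001, -1.832]
contact_force: [0.3, 0.2, -0.5]
opening: 0.06
grip_force: 15.0
```

```bash
python3 - <<'E'
from h import *
for n in('top','scene'):
    im,d=read_camera(n);P=cloud(n,d);B=blue_of(im)
    p=P[sel(P,d,(.433,.25),.07,0,.014)&B]; print('rs',len(p),rect(p))
    p=P[sel(P,d,(.612,.112),.065,0,.014)&B]; print('RS',len(p),circ(p))
im,d,P=wcloud()
E
python3 m.py 433,251,12,255
```

```text
rs 448 (array([429.5, 233.6]), array([51.7, 65.8]), 166.6)
RS 1160 (619.7, 109.5, 39.4)
rs 765 (array([430.4, 252.4]), array([82.9, 62.8]), 74.3)
RS 330 (611.4, 110.3, 33.7)
t 11.32 pos [434.1 250.1 109.2] rpy [-1.7993e+02  5.0000e-02 -1.0509e+02] open 60.0 grip 15.0
433,251,12,255 sh [-0.0006  0.0019  0.1296] rot [-0.0015  0.0012 -0.002 ] rows>= 2.4 1.0
```

>>> step_arm:
  steps:
    - {"x":-0.0005,"y":0.001,"z":0.03,"rx":0,"ry":0,"rz":0,"claw":-1}
    - {"x":-0.0005,"y":0.001,"z":0.07,"rx":0,"ry":0,"rz":0,"claw":-1}
    - {"x":-0.0005,"y":0.001,"z":0.1,"rx":0,"ry":0,"rz":0,"claw":-1}
    - {"x":-0.0005,"y":0.001,"z":0.116,"rx":0,"ry":0,"rz":0,"claw":-1}
    - {"x":-0.0005,"y":0.001,"z":0.124,"rx":0,"ry":0,"rz":0,"claw":-1}
    - {"x":-0.0005,"y":0.001,"z":0.1285,"rx":0,"ry":0,"rz":0,"claw":-1}
    - {"x":-0.0005,"y":0.001,"z":0.1305,"rx":0,"ry":0,"rz":0,"claw":-1}
    - {"x":-0.0005,"y":0.001,"z":0.1305,"rx":0,"ry":0,"rz":0,"claw":-1}
    - {"x":-0.0005,"y":0.001,"z":0.1305,"rx":0,"ry":0,"rz":0,"claw":-1}

```text
time: 12.07
tool_pos: [0.433, 0.2516, 0.0122]
tool_rot: [-3.14, 0.002, -1.833]
contact_force: [0.4, -0.3, -0.3]
opening: 0.0603
grip_force: 15.0
```

>>> step_arm:
  steps:
    - {"x":0,"y":0,"z":0.0012,"rx":0,"ry":0,"rz":0,"claw":-1}
    - {"x":0,"y":0,"z":0.0022,"rx":0,"ry":0,"rz":0,"claw":-1}
    - {"x":0,"y":0,"z":0.0022,"rx":0,"ry":0,"rz":0,"claw":-1}

```text
time: 12.32
tool_pos: [0.4329, 0.2517, 0.0109]
tool_rot: [-3.139, 0.002, -1.832]
contact_force: [-1.2, -1.0, 6.0]
opening: 0.0599
grip_force: 15.0
```

>>> step_arm:
  steps:
    - {"x":0,"y":0,"z":0,"rx":0,"ry":0,"rz":0,"claw":0.6}
    - {"x":0,"y":0,"z":0,"rx":0,"ry":0,"rz":0,"claw":1}
    - {"x":0,"y":0,"z":0,"rx":0,"ry":0,"rz":0,"claw":1}
    - {"x":0,"y":0,"z":0,"rx":0,"ry":0,"rz":0,"claw":1}
    - {"x":0,"y":0,"z":-0.03,"rx":0,"ry":0,"rz":0,"claw":1}
    - {"x":0,"y":0,"z":-0.08,"rx":0,"ry":0,"rz":0,"claw":1}
    - {"x":0,"y":0,"z":-0.13,"rx":0,"ry":0,"rz":0,"claw":1}
    - {"x":0,"y":0,"z":-0.18,"rx":0,"ry":0,"rz":0,"claw":1}
    - {"x":0,"y":0,"z":-0.22,"rx":0,"ry":0,"rz":0,"claw":1}
    - {"x":0,"y":0,"z":-0.22,"rx":0,"ry":0,"rz":0,"claw":1}
    - {"x":0,"y":0,"z":-0.22,"rx":0,"ry":0,"rz":0,"claw":1}

```text
time: 13.23
tool_pos: [0.433, 0.2517, 0.1763]
tool_rot: [-3.138, 0.003, -1.832]
contact_force: [-0.4, -0.4, -0.4]
opening: 0.092
grip_force: 0.0
```

```bash
python3 - <<'E'
from h import *
for n in('top','scene'):
    im,d=read_camera(n);P=cloud(n,d);B=blue_of(im)
    p=P[sel(P,d,(.433,.25),.06,.028,.05)]; print('short',len(p),rect(p) if len(p)>3 else '')
    p=P[sel(P,d,(.618,.111),.055,0,.014)&B]; print('RS',len(p),circ(p))
im,d,P=wcloud(); cv2.imwrite('pics/w2.png',im)
p=P[sel(P,d,(.445,-.025),.04,.055,.07)]; print('cup',len(p),circ(p) if len(p) else '')
E
python3 m.py 440,100,200,215 446,-25,120,215 446,-25,120,235
```

```text
short 1224 (array([433.2, 246.2]), array([76.1, 60.8]), 75.2)
RS 1159 (619.8, 109.8, 39.7)
short 1296 (array([431.4, 251.6]), array([79.8, 61.7]), 74.9)
RS 670 (618.0, 110.9, 40.2)
cup 0 
t 13.38 pos [431.3 251.  173.3] rpy [ 1.799e+02 -5.000e-02 -1.050e+02] open 91.6 grip 0.0
440,100,200,215 sh [ 0.1916 -0.0632 -0.0355] rot [ 0.0017 -0.0018  0.8889] rows>= 3.7 6.0
446,-25,120,215 sh [ 0.3504 -0.1143  0.0712] rot [ 0.0017 -0.0018  0.8889] rows>= 3.6 6.0
446,-25,120,235 sh [ 0.3504 -0.1143  0.0712] rot [ 0.0019 -0.0014  0.4444] rows>= 0.0 3.0
```

>>> step_arm:
  steps:
    - {"x":0.117,"y":-0.038,"z":0.0,"rx":0,"ry":0,"rz":0.3,"claw":1}
    - {"x":0.117,"y":-0.038,"z":0.0,"rx":0,"ry":0,"rz":0.3,"claw":1}
    - {"x":0.234,"y":-0.076,"z":0.0,"rx":0,"ry":0,"rz":0.6,"claw":1}
    - {"x":0.234,"y":-0.076,"z":0.03,"rx":0,"ry":0,"rz":0.6,"claw":1}
    - {"x":0.3504,"y":-0.1143,"z":0.05,"rx":0,"ry":0,"rz":0.889,"claw":1}
    - {"x":0.3504,"y":-0.1143,"z":0.071,"rx":0,"ry":0,"rz":0.889,"claw":1}
    - {"x":0.3504,"y":-0.1143,"z":0.071,"rx":0,"ry":0,"rz":0.889,"claw":1}
    - {"x":0.3504,"y":-0.1143,"z":0.071,"rx":0,"ry":0,"rz":0.889,"claw":1}
    - {"x":0.3504,"y":-0.1143,"z":0.071,"rx":0,"ry":0,"rz":0.889,"claw":1}

```text
time: 14.13
tool_pos: [0.4457, -0.0259, 0.1193]
tool_rot: [3.138, -0.002, -2.535]
contact_force: [0.6, -0.3, -0.5]
opening: 0.0923
grip_force: 0.0
```

```bash
python3 m.py 446.5,-26,36,215
```

```text
t 14.13 pos [445.7 -25.9 119.3] rpy [ 1.7979e+02 -1.2000e-01 -1.4522e+02] open 92.3 grip 0.0
446.5,-26,36,215 sh [-0.001  -0.0012  0.1111] rot [ 0.0048 -0.0027 -0.0049] rows>= 2.0 1.0
```

>>> step_arm:
  steps:
    - {"x":-0.001,"y":-0.001,"z":0.04,"rx":0,"ry":0,"rz":0,"claw":1}
    - {"x":-0.001,"y":-0.001,"z":0.085,"rx":0,"ry":0,"rz":0,"claw":1}
    - {"x":-0.001,"y":-0.001,"z":0.106,"rx":0,"ry":0,"rz":0,"claw":1}
    - {"x":-0.001,"y":-0.001,"z":0.111,"rx":0,"ry":0,"rz":0,"claw":1}
    - {"x":-0.001,"y":-0.001,"z":0.111,"rx":0,"ry":0,"rz":0,"claw":1}
    - {"x":-0.001,"y":-0.001,"z":0.111,"rx":0,"ry":0,"rz":0,"claw":-1}
    - {"x":-0.001,"y":-0.001,"z":0.111,"rx":0,"ry":0,"rz":0,"claw":-1}
    - {"x":-0.001,"y":-0.001,"z":0.111,"rx":0,"ry":0,"rz":0,"claw":-1}
    - {"x":-0.001,"y":-0.001,"z":0.111,"rx":0,"ry":0,"rz":0,"claw":-1}
    - {"x":-0.001,"y":-0.001,"z":0.111,"rx":0,"ry":0,"rz":0,"claw":-1}
    - {"x":-0.001,"y":-0.001,"z":0.111,"rx":0,"ry":0,"rz":0,"claw":-1}

```text
time: 15.05
tool_pos: [0.4484, -0.0248, 0.0385]
tool_rot: [-3.141, 0.002, -2.531]
contact_force: [-0.1, -0.3, -0.0]
opening: 0.0565
grip_force: 0.0
```

```bash
python3 m.py 446,-26,130,215 619,110.5,130,215
```

```text
t 15.05 pos [448.4 -24.8  38.5] rpy [-1.7996e+02  1.0000e-01 -1.4501e+02] open 56.5 grip 0.0
446,-26,130,215 sh [ 0.0033  0.0004 -0.122 ] rot [-0.0008  0.0022 -0.0001] rows>= 2.2 1.0
619,110.5,130,215 sh [-0.29    0.0172 -0.1215] rot [-0.0008  0.0022 -0.0001] rows>= 5.3 1.0
```

>>> step_arm:
  steps:
    - {"x":0,"y":0,"z":0,"rx":0,"ry":0,"rz":0,"claw":-1}
    - {"x":0,"y":0,"z":0,"rx":0,"ry":0,"rz":0,"claw":-1}
    - {"x":0,"y":0,"z":0,"rx":0,"ry":0,"rz":0,"claw":-1}
    - {"x":0,"y":0,"z":0,"rx":0,"ry":0,"rz":0,"claw":-1}

```text
time: 15.38
tool_pos: [0.4483, -0.0248, 0.0383]
tool_rot: [-3.141, 0.001, -2.531]
contact_force: [-0.4, -0.6, 3.4]
opening: 0.05
grip_force: 15.0
```

```bash
python3 m.py 446,-26,130,215 619,110.5,130,215
python3 - <<'E'
from h import *
im,d,P=wcloud(); print(P[sel(P,d,(.446,-.026),.03,.058,.075)].mean(0), robot.observe()['tool_pos'])
E
```

```text
t 15.38 pos [448.3 -24.8  38.3] rpy [-1.7998e+02  8.0000e-02 -1.4500e+02] open 50.0 grip 15.0
446,-26,130,215 sh [ 0.0033  0.0004 -0.1223] rot [-0.0004  0.0017 -0.0001] rows>= 2.3 1.0
619,110.5,130,215 sh [-0.29    0.0172 -0.1219] rot [-0.0004  0.0017 -0.0001] rows>= 5.3 1.0
[ 0.43946255 -0.03070921  0.06196282] [ 0.44831132 -0.02480598  0.03828922]
```

>>> step_arm:
  steps:
    - {"x":0,"y":0,"z":-0.03,"rx":0,"ry":0,"rz":0,"claw":-1}
    - {"x":0,"y":0,"z":-0.08,"rx":0,"ry":0,"rz":0,"claw":-1}
    - {"x":-0.02,"y":0.001,"z":-0.115,"rx":0,"ry":0,"rz":0,"claw":-1}
    - {"x":-0.06,"y":0.004,"z":-0.122,"rx":0,"ry":0,"rz":0,"claw":-1}
    - {"x":-0.11,"y":0.006,"z":-0.122,"rx":0,"ry":0,"rz":0,"claw":-1}
    - {"x":-0.16,"y":0.009,"z":-0.122,"rx":0,"ry":0,"rz":0,"claw":-1}
    - {"x":-0.21,"y":0.012,"z":-0.122,"rx":0,"ry":0,"rz":0,"claw":-1}
    - {"x":-0.255,"y":0.015,"z":-0.122,"rx":0,"ry":0,"rz":0,"claw":-1}
    - {"x":-0.28,"y":0.017,"z":-0.122,"rx":0,"ry":0,"rz":0,"claw":-1}
    - {"x":-0.291,"y":0.0172,"z":-0.122,"rx":0,"ry":0,"rz":0,"claw":-1}
    - {"x":-0.2925,"y":0.0172,"z":-0.122,"rx":0,"ry":0,"rz":0,"claw":-1}
    - {"x":-0.2925,"y":0.0172,"z":-0.122,"rx":0,"ry":0,"rz":0,"claw":-1}

```text
time: 16.43
tool_pos: [0.6196, 0.1113, 0.129]
tool_rot: [3.141, -0.001, -2.531]
contact_force: [0.6, 0.0, -1.7]
opening: 0.0498
grip_force: 15.0
```

```bash
python3 m.py 620.5,111.6,38.3,215
```

```text
t 16.43 pos [619.6 111.3 129. ] rpy [ 1.7995e+02 -4.0000e-02 -1.4499e+02] open 49.8 grip 15.0
620.5,111.6,38.3,215 sh [-0.0013 -0.0004  0.1209] rot [ 0.001  -0.0009  0.0003] rows>= 2.2 1.0
```

>>> step_arm:
  steps:
    - {"x":-0.001,"y":0,"z":0.03,"rx":0,"ry":0,"rz":0,"claw":-1}
    - {"x":-0.001,"y":0,"z":0.065,"rx":0,"ry":0,"rz":0,"claw":-1}
    - {"x":-0.001,"y":0,"z":0.095,"rx":0,"ry":0,"rz":0,"claw":-1}
    - {"x":-0.001,"y":0,"z":0.108,"rx":0,"ry":0,"rz":0,"claw":-1}
    - {"x":-0.001,"y":0,"z":0.115,"rx":0,"ry":0,"rz":0,"claw":-1}
    - {"x":-0.001,"y":0,"z":0.119,"rx":0,"ry":0,"rz":0,"claw":-1}
    - {"x":-0.001,"y":0,"z":0.1205,"rx":0,"ry":0,"rz":0,"claw":-1}
    - {"x":-0.001,"y":0,"z":0.1205,"rx":0,"ry":0,"rz":0,"claw":-1}
    - {"x":-0.001,"y":0,"z":0.1205,"rx":0,"ry":0,"rz":0,"claw":-1}

```text
time: 17.18
tool_pos: [0.6217, 0.1121, 0.0407]
tool_rot: [-3.141, 0.003, -2.531]
contact_force: [0.1, 0.8, -0.4]
opening: 0.05
grip_force: 15.0
```

```bash
python3 - <<'E'
from h import *
for n in('top','scene'):
    im,d=read_camera(n);P=cloud(n,d);B=blue_of(im)
    p=P[sel(P,d,(.618,.111),.055,0,.014)&B]; print('RS',len(p),circ(p))
    h=cv2.cvtColor(im,cv2.COLOR_BGR2HSV); Y=(h[...,0]>20)&(h[...,0]<35)&(h[...,1]>120)
    p=P[sel(P,d,(.619,.111),.045,.045,.075)&Y]; print('cup',len(p),circ(p) if len(p) else '',p.max(0) if len(p) else '')
E
python3 m.py
```

```text
RS 182 (607.1, 83.5, 23.8)
cup 17 (608.1, 103.3, 20.8) [0.61558886 0.12275974 0.06787928]
RS 390 (616.4, 112.1, 39.5)
cup 132 (615.2, 106.6, 26.6) [0.63954291 0.12722921 0.06963603]
t 17.28 pos [621.6 112.1  40.4] rpy [-1.7995e+02  1.4000e-01 -1.4499e+02] open 50.1 grip 15.0
```

>>> step_arm:
  steps:
    - {"x":0.0015,"y":0,"z":0.0015,"rx":0,"ry":0,"rz":0,"claw":-1}
    - {"x":0.0015,"y":0,"z":0.003,"rx":0,"ry":0,"rz":0,"claw":-1}
    - {"x":0.0015,"y":0,"z":0.003,"rx":0,"ry":0,"rz":0,"claw":-1}

```text
time: 17.53
tool_pos: [0.6205, 0.1115, 0.0383]
tool_rot: [-3.141, 0.002, -2.531]
contact_force: [-1.3, -0.2, 6.4]
opening: 0.0501
grip_force: 15.0
```

>>> step_arm:
  steps:
    - {"x":0,"y":0,"z":0,"rx":0,"ry":0,"rz":0,"claw":0.6}
    - {"x":0,"y":0,"z":0,"rx":0,"ry":0,"rz":0,"claw":1}
    - {"x":0,"y":0,"z":0,"rx":0,"ry":0,"rz":0,"claw":1}
    - {"x":0,"y":0,"z":0,"rx":0,"ry":0,"rz":0,"claw":1}
    - {"x":0,"y":0,"z":0,"rx":0,"ry":0,"rz":0,"claw":1}
    - {"x":0,"y":0,"z":-0.03,"rx":0,"ry":0,"rz":0,"claw":1}
    - {"x":0,"y":0,"z":-0.08,"rx":0,"ry":0,"rz":0,"claw":1}
    - {"x":0,"y":0,"z":-0.13,"rx":0,"ry":0,"rz":0,"claw":1}
    - {"x":0,"y":0,"z":-0.17,"rx":0,"ry":0,"rz":0,"claw":1}
    - {"x":0,"y":0,"z":-0.17,"rx":0,"ry":0,"rz":0,"claw":1}

```text
time: 18.37
tool_pos: [0.6234, 0.1116, 0.1721]
tool_rot: [-3.135, 0.012, -2.531]
contact_force: [1.1, -0.3, 0.9]
opening: 0.0917
grip_force: 0.0
```

```bash
python3 - <<'E'
from h import *
for n in('top','scene'):
    im,d=read_camera(n);P=cloud(n,d);B=blue_of(im)
    p=P[sel(P,d,(.618,.111),.055,0,.014)&B]; print('RS',len(p),circ(p))
    p=P[sel(P,d,(.619,.111),.045,.058,.075)]; print('cup',len(p),circ(p) if len(p) else '')
E
python3 m.py 520,-50,200,225
```

```text
RS 381 (619.4, 107.8, 38.7)
cup 344 (619.2, 106.7, 25.1)
RS 470 (617.7, 112.5, 40.2)
cup 386 (617.3, 111.4, 26.5)
t 18.47 pos [620.6 111.4 166. ] rpy [-179.92    0.2  -145.  ] open 91.7 grip 0.0
520,-50,200,225 sh [ 0.2332 -0.0994 -0.0461] rot [-0.0022  0.0044 -0.2222] rows>= 4.7 2.0
```

```bash
python3 m.py 531,-88,180,221 442.3,-287.5,130,227.3
```

```text
t 18.47 pos [620.6 111.4 166. ] rpy [-179.92    0.2  -145.  ] open 91.7 grip 0.0
531,-88,180,221 sh [ 0.2503 -0.1493 -0.0194] rot [-0.0021  0.0044 -0.1333] rows>= 5.3 1.0
442.3,-287.5,130,227.3 sh [ 0.5    -0.2993  0.0466] rot [-0.0023  0.0043 -0.2733] rows>= 5.4 2.0
```

>>> step_arm:
  steps:
    - {"x":0.125,"y":-0.075,"z":-0.019,"rx":0,"ry":0,"rz":-0.07,"claw":1}
    - {"x":0.125,"y":-0.075,"z":-0.019,"rx":0,"ry":0,"rz":-0.07,"claw":1}
    - {"x":0.25,"y":-0.149,"z":-0.019,"rx":0,"ry":0,"rz":-0.13,"claw":1}
    - {"x":0.25,"y":-0.149,"z":-0.019,"rx":0,"ry":0,"rz":-0.13,"claw":1}
    - {"x":0.25,"y":-0.149,"z":-0.019,"rx":0,"ry":0,"rz":-0.13,"claw":1}
    - {"x":0.375,"y":-0.224,"z":0.0,"rx":0,"ry":0,"rz":-0.2,"claw":1}
    - {"x":0.375,"y":-0.224,"z":0.0,"rx":0,"ry":0,"rz":-0.2,"claw":1}
    - {"x":0.375,"y":-0.224,"z":0.0,"rx":0,"ry":0,"rz":-0.2,"claw":1}
    - {"x":0.45,"y":-0.27,"z":0.03,"rx":0,"ry":0,"rz":-0.25,"claw":1}
    - {"x":0.49,"y":-0.294,"z":0.04,"rx":0,"ry":0,"rz":-0.273,"claw":1}
    - {"x":0.5,"y":-0.2993,"z":0.0466,"rx":0,"ry":0,"rz":-0.273,"claw":1}
    - {"x":0.5,"y":-0.2993,"z":0.0466,"rx":0,"ry":0,"rz":-0.273,"claw":1}

```text
time: 19.47
tool_pos: [0.4398, -0.2884, 0.1255]
tool_rot: [3.136, -0.006, -2.329]
contact_force: [-0.0, -0.8, 0.1]
opening: 0.0917
grip_force: 0.0
```

```bash
python3 m.py 442.3,-287.5,17,227.3 442.3,-287.5,130,227.3; python3 -c "
from cell import robot; print(robot.observe()['qpos'])"
```

```text
t 19.47 pos [ 439.8 -288.4  125.5] rpy [ 179.67   -0.32 -133.42] open 91.7 grip 0.0
442.3,-287.5,17,227.3 sh [-0.004  -0.0024  0.1446] rot [ 0.0073 -0.0071 -0.0161] rows>= 2.7 1.0
442.3,-287.5,130,227.3 sh [-0.0032 -0.0016 -0.0061] rot [ 0.0073 -0.0071 -0.0161] rows>= 2.8 1.0
[-0.72293541  0.45109866  1.65925416 -0.00627728  1.03715929 -3.10342476]
```

>>> step_arm:
  steps:
    - {"x":0,"y":0,"z":-0.03,"rx":0,"ry":0,"rz":1,"claw":1}
    - {"x":0,"y":0,"z":-0.03,"rx":0,"ry":0,"rz":1,"claw":1}
    - {"x":0,"y":0,"z":-0.03,"rx":0,"ry":0,"rz":1,"claw":1}
    - {"x":0,"y":0,"z":-0.03,"rx":0,"ry":0,"rz":1,"claw":1}
    - {"x":0,"y":0,"z":-0.03,"rx":0,"ry":0,"rz":1,"claw":1}
    - {"x":0,"y":0,"z":-0.03,"rx":0,"ry":0,"rz":1,"claw":1}
    - {"x":0,"y":0,"z":-0.03,"rx":0,"ry":0,"rz":1,"claw":1}

```text
time: 20.05
tool_pos: [0.443, -0.2841, 0.1502]
tool_rot: [-3.141, -0.005, -3.112]
contact_force: [0.1, -0.9, 0.5]
opening: 0.0916
grip_force: 0.0
```

>>> step_arm:
  steps:
    - {"x":0,"y":0,"z":0,"rx":0,"ry":0,"rz":1,"claw":1}
    - {"x":0,"y":0,"z":0,"rx":0,"ry":0,"rz":1,"claw":1}
    - {"x":0,"y":0,"z":0,"rx":0,"ry":0,"rz":1,"claw":1}
    - {"x":0,"y":0,"z":0,"rx":0,"ry":0,"rz":1,"claw":1}
    - {"x":0,"y":0,"z":0,"rx":0,"ry":0,"rz":1,"claw":1}
    - {"x":0,"y":0,"z":0,"rx":0,"ry":0,"rz":1,"claw":1}
    - {"x":0,"y":0,"z":0,"rx":0,"ry":0,"rz":1,"claw":1}

```text
time: 20.63
tool_pos: [0.443, -0.2841, 0.1502]
tool_rot: [-3.138, -0.003, 2.386]
contact_force: [-0.2, -0.4, -0.2]
opening: 0.092
grip_force: 0.0
```

>>> step_arm:
  steps:
    - {"x":0,"y":0,"z":0,"rx":0,"ry":0,"rz":1,"claw":1}
    - {"x":0,"y":0,"z":0,"rx":0,"ry":0,"rz":1,"claw":1}
    - {"x":0,"y":0,"z":0,"rx":0,"ry":0,"rz":1,"claw":1}
    - {"x":0,"y":0,"z":0,"rx":0,"ry":0,"rz":1,"claw":1}
    - {"x":0,"y":0,"z":0,"rx":0,"ry":0,"rz":1,"claw":1}
    - {"x":0,"y":0,"z":0,"rx":0,"ry":0,"rz":1,"claw":1}
    - {"x":0,"y":0,"z":0,"rx":0,"ry":0,"rz":1,"claw":1}

```text
time: 21.22
tool_pos: [0.443, -0.2841, 0.1502]
tool_rot: [-3.137, 0.001, 1.601]
contact_force: [0.3, -0.3, -1.2]
opening: 0.0921
grip_force: 0.0
```

```bash
python3 m.py 442.3,-287.5,130,47.3; python3 -c "
from cell import robot; print(robot.observe()['qpos'])"
```

```text
t 21.22 pos [ 443.  -284.1  150.2] rpy [-1.7973e+02  3.0000e-02  9.1720e+01] open 92.1 grip 0.0
442.3,-287.5,130,47.3 sh [-0.0045 -0.001   0.027 ] rot [-0.0055  0.003   0.9872] rows>= 0.5 7.0
[-0.71367974  0.420738    1.63043146 -0.00405077  1.09358498 -0.74190522]
```

>>> step_arm:
  steps:
    - {"x":-0.0045,"y":-0.001,"z":0.027,"rx":-0.0055,"ry":0.003,"rz":0.987,"claw":1}
    - {"x":-0.0045,"y":-0.001,"z":0.027,"rx":-0.0055,"ry":0.003,"rz":0.987,"claw":1}
    - {"x":-0.0045,"y":-0.001,"z":0.027,"rx":-0.0055,"ry":0.003,"rz":0.987,"claw":1}
    - {"x":-0.0045,"y":-0.001,"z":0.027,"rx":-0.0055,"ry":0.003,"rz":0.987,"claw":1}
    - {"x":-0.0045,"y":-0.001,"z":0.027,"rx":-0.0055,"ry":0.003,"rz":0.987,"claw":1}
    - {"x":-0.0045,"y":-0.001,"z":0.027,"rx":-0.0055,"ry":0.003,"rz":0.987,"claw":1}
    - {"x":-0.0045,"y":-0.001,"z":0.027,"rx":-0.0055,"ry":0.003,"rz":0.987,"claw":1}
    - {"x":-0.0045,"y":-0.001,"z":0.027,"rx":-0.0055,"ry":0.003,"rz":0.987,"claw":1}

```text
time: 21.88
tool_pos: [0.4424, -0.2876, 0.1301]
tool_rot: [3.141, -0.0, 0.831]
contact_force: [0.3, 0.2, 0.6]
opening: 0.0919
grip_force: 0.0
```

```bash
python3 m.py 442.3,-287.5,17,47.3
```

```text
t 21.88 pos [ 442.4 -287.6  130.1] rpy [179.99  -0.    47.63] open 91.9 grip 0.0
442.3,-287.5,17,47.3 sh [ 1.000e-04 -2.000e-04  1.508e-01] rot [ 0.0003 -0.      0.0073] rows>= 2.8 1.0
```

>>> step_arm:
  steps:
    - {"x":0,"y":0,"z":0.045,"rx":0,"ry":0,"rz":0.007,"claw":1}
    - {"x":0,"y":0,"z":0.095,"rx":0,"ry":0,"rz":0.007,"claw":1}
    - {"x":0,"y":0,"z":0.135,"rx":0,"ry":0,"rz":0.007,"claw":1}
    - {"x":0,"y":0,"z":0.148,"rx":0,"ry":0,"rz":0.007,"claw":1}
    - {"x":0,"y":0,"z":0.151,"rx":0,"ry":0,"rz":0.007,"claw":1}
    - {"x":0,"y":0,"z":0.151,"rx":0,"ry":0,"rz":0.007,"claw":-1}
    - {"x":0,"y":0,"z":0.151,"rx":0,"ry":0,"rz":0.007,"claw":-1}
    - {"x":0,"y":0,"z":0.151,"rx":0,"ry":0,"rz":0.007,"claw":-1}
    - {"x":0,"y":0,"z":0.151,"rx":0,"ry":0,"rz":0.007,"claw":-1}
    - {"x":0,"y":0,"z":0.151,"rx":0,"ry":0,"rz":0.007,"claw":-1}
    - {"x":0,"y":0,"z":0.151,"rx":0,"ry":0,"rz":0.007,"claw":-1}

```text
time: 22.8
tool_pos: [0.4436, -0.2895, 0.0196]
tool_rot: [3.136, 0.0, 0.826]
contact_force: [-0.3, 1.5, 6.1]
opening: 0.0647
grip_force: 15.0
```

```bash
python3 m.py 446,-25,130,77.9
```

```text
t 22.8 pos [ 443.6 -289.5   19.6] rpy [179.69   0.    47.32] open 64.7 grip 15.0
446,-25,130,77.9 sh [ 0.2614 -0.236  -0.1485] rot [ 0.0066  0.0018 -0.6796] rows>= 6.9 5.0
```

>>> step_arm:
  steps:
    - {"x":0,"y":0,"z":-0.03,"rx":0,"ry":0,"rz":0,"claw":-1}
    - {"x":0,"y":0,"z":-0.08,"rx":0,"ry":0,"rz":0,"claw":-1}
    - {"x":0.012,"y":-0.011,"z":-0.125,"rx":0,"ry":0,"rz":-0.03,"claw":-1}
    - {"x":0.045,"y":-0.041,"z":-0.1485,"rx":0,"ry":0,"rz":-0.12,"claw":-1}
    - {"x":0.082,"y":-0.074,"z":-0.1485,"rx":0,"ry":0,"rz":-0.22,"claw":-1}
    - {"x":0.119,"y":-0.107,"z":-0.1485,"rx":0,"ry":0,"rz":-0.32,"claw":-1}
    - {"x":0.156,"y":-0.14,"z":-0.1485,"rx":0,"ry":0,"rz":-0.42,"claw":-1}
    - {"x":0.193,"y":-0.174,"z":-0.1485,"rx":0,"ry":0,"rz":-0.52,"claw":-1}
    - {"x":0.226,"y":-0.204,"z":-0.1485,"rx":0,"ry":0,"rz":-0.61,"claw":-1}
    - {"x":0.25,"y":-0.226,"z":-0.1485,"rx":0,"ry":0,"rz":-0.67,"claw":-1}
    - {"x":0.2614,"y":-0.236,"z":-0.1485,"rx":0.004,"ry":0,"rz":-0.68,"claw":-1}
    - {"x":0.2614,"y":-0.236,"z":-0.1485,"rx":0.004,"ry":0,"rz":-0.68,"claw":-1}

```text
time: 23.8
tool_pos: [0.4456, -0.0229, 0.1294]
tool_rot: [3.141, 0.001, 1.362]
contact_force: [0.2, -0.1, -1.3]
opening: 0.0652
grip_force: 15.0
```

```bash
python3 - <<'E'
from h import *
for n in('top','scene'):
    im,d=read_camera(n);P=cloud(n,d);B=blue_of(im)
    p=P[sel(P,d,(.441,-.283),.075,0,.014)&B]; print('RL',len(p),circ(p))
E
python3 m.py 446,-25,19.5,77.9
```

```text
RL 2619 (441.4, -283.1, 57.8)
RL 0 (0.0, 0.0, 0.0)
t 23.9 pos [446.  -25.2 129.3] rpy [1.7996e+02 8.0000e-02 7.7910e+01] open 64.9 grip 15.0
446,-25,19.5,77.9 sh [ 4.000e-04 -1.000e-04  1.464e-01] rot [0.0008 0.0018 0.0002] rows>= 2.7 1.0
```

>>> step_arm:
  steps:
    - {"x":0,"y":0,"z":0.03,"rx":0,"ry":0,"rz":0,"claw":-1}
    - {"x":0,"y":0,"z":0.07,"rx":0,"ry":0,"rz":0,"claw":-1}
    - {"x":0,"y":0,"z":0.11,"rx":0,"ry":0,"rz":0,"claw":-1}
    - {"x":0,"y":0,"z":0.13,"rx":0,"ry":0,"rz":0,"claw":-1}
    - {"x":0,"y":0,"z":0.14,"rx":0,"ry":0,"rz":0,"claw":-1}
    - {"x":0,"y":0,"z":0.145,"rx":0,"ry":0,"rz":0,"claw":-1}
    - {"x":0,"y":0,"z":0.146,"rx":0,"ry":0,"rz":0,"claw":-1}
    - {"x":0,"y":0,"z":0.146,"rx":0,"ry":0,"rz":0,"claw":-1}
    - {"x":0,"y":0,"z":0.146,"rx":0,"ry":0,"rz":0,"claw":-1}

```text
time: 24.65
tool_pos: [0.4465, -0.0253, 0.0204]
tool_rot: [3.14, 0.001, 1.359]
contact_force: [0.1, -0.4, -0.1]
opening: 0.0648
grip_force: 15.0
```

>>> step_arm:
  steps:
    - {"x":0,"y":0,"z":0.0012,"rx":0,"ry":0,"rz":0,"claw":-1}
    - {"x":0,"y":0,"z":0.0022,"rx":0,"ry":0,"rz":0,"claw":-1}
    - {"x":0,"y":0,"z":0.0022,"rx":0,"ry":0,"rz":0,"claw":-1}

```text
time: 24.9
tool_pos: [0.4465, -0.0251, 0.0191]
tool_rot: [3.139, 0.001, 1.36]
contact_force: [-0.4, -1.2, 8.8]
opening: 0.065
grip_force: 15.0
```

>>> step_arm:
  steps:
    - {"x":0,"y":0,"z":0,"rx":0,"ry":0,"rz":0,"claw":0.6}
    - {"x":0,"y":0,"z":0,"rx":0,"ry":0,"rz":0,"claw":1}
    - {"x":0,"y":0,"z":0,"rx":0,"ry":0,"rz":0,"claw":1}
    - {"x":0,"y":0,"z":0,"rx":0,"ry":0,"rz":0,"claw":1}
    - {"x":0,"y":0,"z":-0.03,"rx":0,"ry":0,"rz":0,"claw":1}
    - {"x":0,"y":0,"z":-0.08,"rx":0,"ry":0,"rz":0,"claw":1}
    - {"x":0,"y":0,"z":-0.13,"rx":0,"ry":0,"rz":0,"claw":1}
    - {"x":0,"y":0,"z":-0.18,"rx":0,"ry":0,"rz":0,"claw":1}
    - {"x":0,"y":0,"z":-0.21,"rx":0,"ry":0,"rz":0,"claw":1}
    - {"x":0,"y":0,"z":-0.21,"rx":0,"ry":0,"rz":0,"claw":1}

```text
time: 25.73
tool_pos: [0.4483, -0.0252, 0.1802]
tool_rot: [3.132, 0.001, 1.36]
contact_force: [1.4, -0.6, -0.4]
opening: 0.0919
grip_force: 0.0
```

```bash
python3 - <<'E'
from h import *
for n in('top','scene'):
    im,d=read_camera(n);P=cloud(n,d);B=blue_of(im)
    p=P[sel(P,d,(.441,-.283),.075,0,.014)&B]; print('RL',len(p),circ(p))
    p=P[sel(P,d,(.446,-.025),.075,.045,.075)]; print('long',len(p),rect(p) if len(p)>3 else '')
    p=P[sel(P,d,(.613,-.154),.05,.078,.11)]; print('jar',circ(p),len(p))
E
python3 m.py 530,-90,190,122 590,-145,190,155
```

```text
RL 2614 (442.0, -283.3, 57.8)
long 0 
jar (614.0, -154.2, 30.3) 833
RL 422 (458.4, -266.3, 53.3)
long 1577 (array([446.2, -23.6]), array([111.4,  68.7]), 77.4)
jar (0.0, 0.0, 0.0) 0
t 25.83 pos [445.9 -24.7 175.8] rpy [1.7991e+02 6.0000e-02 7.7920e+01] open 91.7 grip 0.0
530,-90,190,122 sh [-0.0617  0.128  -0.0186] rot [ 0.0014  0.002  -0.9796] rows>= 2.6 7.0
590,-145,190,155 sh [-0.1167  0.2215 -0.0184] rot [ 8.0000e-04  2.4000e-03 -1.7129e+00] rows>= 2.0 11.0
```

>>> step_arm:
  steps:
    - {"x":-0.03,"y":0.064,"z":-0.0186,"rx":0,"ry":0.002,"rz":-0.979,"claw":1}
    - {"x":-0.03,"y":0.064,"z":-0.0186,"rx":0,"ry":0.002,"rz":-0.979,"claw":1}
    - {"x":-0.0617,"y":0.128,"z":-0.0186,"rx":0,"ry":0.002,"rz":-0.979,"claw":1}
    - {"x":-0.0617,"y":0.128,"z":-0.0186,"rx":0,"ry":0.002,"rz":-0.979,"claw":1}
    - {"x":-0.0617,"y":0.128,"z":-0.0186,"rx":0,"ry":0.002,"rz":-0.979,"claw":1}
    - {"x":-0.0617,"y":0.128,"z":-0.0186,"rx":0,"ry":0.002,"rz":-0.979,"claw":1}
    - {"x":-0.0617,"y":0.128,"z":-0.0186,"rx":0,"ry":0.002,"rz":-0.979,"claw":1}
    - {"x":-0.0617,"y":0.128,"z":-0.0186,"rx":0,"ry":0.002,"rz":-0.979,"claw":1}

```text
time: 26.5
tool_pos: [0.5291, -0.0898, 0.1876]
tool_rot: [-3.139, -0.003, 2.126]
contact_force: [0.8, 0.4, 0.4]
opening: 0.0921
grip_force: 0.0
```

```bash
python3 m.py 560,-120,190,165
```

```text
t 26.5 pos [529.1 -89.8 187.6] rpy [-179.86   -0.2   121.84] open 92.1 grip 0.0
560,-120,190,165 sh [-0.0559  0.0137 -0.0034] rot [-0.0012 -0.0053 -0.9592] rows>= 1.1 7.0
```

>>> step_arm:
  steps:
    - {"x":-0.056,"y":0.014,"z":0,"rx":0,"ry":-0.002,"rz":-0.959,"claw":1}
    - {"x":-0.056,"y":0.014,"z":0,"rx":0,"ry":-0.002,"rz":-0.959,"claw":1}
    - {"x":-0.056,"y":0.014,"z":0,"rx":0,"ry":-0.002,"rz":-0.959,"claw":1}
    - {"x":-0.056,"y":0.014,"z":0,"rx":0,"ry":-0.002,"rz":-0.959,"claw":1}
    - {"x":-0.056,"y":0.014,"z":0,"rx":0,"ry":-0.002,"rz":-0.959,"claw":1}
    - {"x":-0.056,"y":0.014,"z":0,"rx":0,"ry":-0.002,"rz":-0.959,"claw":1}
    - {"x":-0.056,"y":0.014,"z":0,"rx":0,"ry":-0.002,"rz":-0.959,"claw":1}
    - {"x":-0.056,"y":0.014,"z":0,"rx":0,"ry":-0.002,"rz":-0.959,"claw":1}

```text
time: 27.17
tool_pos: [0.5607, -0.1198, 0.1888]
tool_rot: [-3.142, -0.0, 2.876]
contact_force: [-0.3, 0.0, 0.5]
opening: 0.0921
grip_force: 0.0
```

```bash
python3 m.py 612.5,-153.3,140,190
```

```text
t 27.17 pos [ 560.7 -119.8  188.8] rpy [-1.800e+02 -2.000e-02  1.648e+02] open 92.1 grip 0.0
612.5,-153.3,140,190 sh [-0.0784 -0.025   0.065 ] rot [ 1.0e-04 -5.0e-04 -5.6e-01] rows>= 1.9 4.0
```

>>> step_arm:
  steps:
    - {"x":-0.04,"y":-0.012,"z":0,"rx":0,"ry":0,"rz":-0.56,"claw":1}
    - {"x":-0.0784,"y":-0.025,"z":0,"rx":0,"ry":0,"rz":-0.56,"claw":1}
    - {"x":-0.0784,"y":-0.025,"z":0.03,"rx":0,"ry":0,"rz":-0.56,"claw":1}
    - {"x":-0.0784,"y":-0.025,"z":0.065,"rx":0,"ry":0,"rz":-0.56,"claw":1}
    - {"x":-0.0784,"y":-0.025,"z":0.065,"rx":0,"ry":0,"rz":-0.56,"claw":1}
    - {"x":-0.0784,"y":-0.025,"z":0.065,"rx":0,"ry":0,"rz":-0.56,"claw":1}
    - {"x":-0.0784,"y":-0.025,"z":0.065,"rx":0,"ry":0,"rz":-0.56,"claw":1}

```text
time: 27.75
tool_pos: [0.6134, -0.1533, 0.1418]
tool_rot: [-3.141, 0.001, -2.966]
contact_force: [0.4, 0.4, 0.8]
opening: 0.0921
grip_force: 0.0
```

```bash
python3 m.py 612.5,-153.3,38,190
```

```text
t 27.75 pos [ 613.4 -153.3  141.8] rpy [-1.7995e+02  8.0000e-02 -1.6992e+02] open 92.1 grip 0.0
612.5,-153.3,38,190 sh [0.0014 0.0003 0.1383] rot [-0.0012  0.0018  0.0019] rows>= 2.5 1.0
```

>>> step_arm:
  steps:
    - {"x":0.0008,"y":0,"z":0.04,"rx":0,"ry":0,"rz":0,"claw":1}
    - {"x":0.0008,"y":0,"z":0.085,"rx":0,"ry":0,"rz":0,"claw":1}
    - {"x":0.0008,"y":0,"z":0.125,"rx":0,"ry":0,"rz":0,"claw":1}
    - {"x":0.0008,"y":0,"z":0.137,"rx":0,"ry":0,"rz":0,"claw":1}
    - {"x":0.0008,"y":0,"z":0.138,"rx":0,"ry":0,"rz":0,"claw":1}
    - {"x":0.0008,"y":0,"z":0.138,"rx":0,"ry":0,"rz":0,"claw":-1}
    - {"x":0.0008,"y":0,"z":0.138,"rx":0,"ry":0,"rz":0,"claw":-1}
    - {"x":0.0008,"y":0,"z":0.138,"rx":0,"ry":0,"rz":0,"claw":-1}
    - {"x":0.0008,"y":0,"z":0.138,"rx":0,"ry":0,"rz":0,"claw":-1}
    - {"x":0.0008,"y":0,"z":0.138,"rx":0,"ry":0,"rz":0,"claw":-1}
    - {"x":0.0008,"y":0,"z":0.138,"rx":0,"ry":0,"rz":0,"claw":-1}
    - {"x":0.0008,"y":0,"z":0.138,"rx":0,"ry":0,"rz":0,"claw":-1}

```text
time: 28.75
tool_pos: [0.613, -0.1536, 0.0381]
tool_rot: [-3.14, 0.002, -2.962]
contact_force: [-0.5, 0.9, 6.4]
opening: 0.0595
grip_force: 15.0
```

```bash
python3 m.py 440.6,-282,150,190
```

```text
t 28.75 pos [ 613.  -153.6   38.1] rpy [-1.7994e+02  1.0000e-01 -1.6969e+02] open 59.5 grip 15.0
440.6,-282,150,190 sh [ 0.2565 -0.1274 -0.1495] rot [-0.0014  0.0023  0.007 ] rows>= 5.9 1.0
```

>>> step_arm:
  steps:
    - {"x":0,"y":0,"z":-0.03,"rx":0,"ry":0,"rz":0,"claw":-1}
    - {"x":0,"y":0,"z":-0.08,"rx":0,"ry":0,"rz":0,"claw":-1}
    - {"x":0,"y":0,"z":-0.13,"rx":0,"ry":0,"rz":0,"claw":-1}
    - {"x":0.015,"y":-0.007,"z":-0.15,"rx":0,"ry":0,"rz":0,"claw":-1}
    - {"x":0.05,"y":-0.025,"z":-0.15,"rx":0,"ry":0,"rz":0,"claw":-1}
    - {"x":0.095,"y":-0.047,"z":-0.15,"rx":0,"ry":0,"rz":0,"claw":-1}
    - {"x":0.14,"y":-0.07,"z":-0.15,"rx":0,"ry":0,"rz":0,"claw":-1}
    - {"x":0.185,"y":-0.092,"z":-0.15,"rx":0,"ry":0,"rz":0,"claw":-1}
    - {"x":0.225,"y":-0.112,"z":-0.15,"rx":0,"ry":0,"rz":0,"claw":-1}
    - {"x":0.25,"y":-0.124,"z":-0.15,"rx":0,"ry":0,"rz":0,"claw":-1}
    - {"x":0.2565,"y":-0.1274,"z":-0.15,"rx":0,"ry":0,"rz":0,"claw":-1}
    - {"x":0.2565,"y":-0.1274,"z":-0.15,"rx":0,"ry":0,"rz":0,"claw":-1}

```text
time: 29.75
tool_pos: [0.4394, -0.2827, 0.1496]
tool_rot: [-3.141, 0.0, -2.964]
contact_force: [0.8, 0.4, -0.9]
opening: 0.0593
grip_force: 15.0
```

```bash
python3 - <<'E'
from h import *
im,d=read_camera('scene');P=cloud('scene',d);B=blue_of(im); cv2.imwrite('pics/s3.png',im)
p=P[sel(P,d,(.441,-.283),.075,0,.014)&B]; print('RL',len(p),circ(p))
im,d,P=wcloud();B=blue_of(im); p=P[sel(P,d,(.441,-.283),.085,0,.014)&B]; print('RL w',len(p),circ(p))
E
python3 m.py 440.6,-282,38.1,190
```

```text
RL 55 (477.9, -250.1, 28.5)
RL w 10675 (440.2, -281.7, 57.7)
t 29.85 pos [ 441.  -281.6  149.6] rpy [-1.7998e+02  7.0000e-02 -1.6969e+02] open 59.5 grip 15.0
440.6,-282,38.1,190 sh [ 0.0008 -0.0004  0.1487] rot [-0.0004  0.0014  0.0069] rows>= 2.7 1.0
```

>>> step_arm:
  steps:
    - {"x":0.0005,"y":0,"z":0.03,"rx":0,"ry":0,"rz":0,"claw":-1}
    - {"x":0.0005,"y":0,"z":0.07,"rx":0,"ry":0,"rz":0,"claw":-1}
    - {"x":0.0005,"y":0,"z":0.11,"rx":0,"ry":0,"rz":0,"claw":-1}
    - {"x":0.0005,"y":0,"z":0.132,"rx":0,"ry":0,"rz":0,"claw":-1}
    - {"x":0.0005,"y":0,"z":0.141,"rx":0,"ry":0,"rz":0,"claw":-1}
    - {"x":0.0005,"y":0,"z":0.146,"rx":0,"ry":0,"rz":0,"claw":-1}
    - {"x":0.0005,"y":0,"z":0.148,"rx":0,"ry":0,"rz":0,"claw":-1}
    - {"x":0.0005,"y":0,"z":0.148,"rx":0,"ry":0,"rz":0,"claw":-1}
    - {"x":0.0005,"y":0,"z":0.148,"rx":0,"ry":0,"rz":0,"claw":-1}

```text
time: 30.6
tool_pos: [0.4409, -0.2824, 0.0397]
tool_rot: [-3.14, 0.002, -2.961]
contact_force: [-0.6, -0.2, -1.6]
opening: 0.06
grip_force: 15.0
```

>>> step_arm:
  steps:
    - {"x":0,"y":0,"z":0.0012,"rx":0,"ry":0,"rz":0,"claw":-1}
    - {"x":0,"y":0,"z":0.0024,"rx":0,"ry":0,"rz":0,"claw":-1}
    - {"x":0,"y":0,"z":0.0024,"rx":0,"ry":0,"rz":0,"claw":-1}

```text
time: 30.85
tool_pos: [0.4406, -0.2825, 0.0381]
tool_rot: [-3.139, 0.002, -2.962]
contact_force: [-0.4, 1.1, 5.7]
opening: 0.0596
grip_force: 15.0
```

>>> step_arm:
  steps:
    - {"x":0,"y":0,"z":0,"rx":0,"ry":0,"rz":0,"claw":0.6}
    - {"x":0,"y":0,"z":0,"rx":0,"ry":0,"rz":0,"claw":1}
    - {"x":0,"y":0,"z":0,"rx":0,"ry":0,"rz":0,"claw":1}
    - {"x":0,"y":0,"z":0,"rx":0,"ry":0,"rz":0,"claw":1}
    - {"x":0,"y":0,"z":0,"rx":0,"ry":0,"rz":0,"claw":1}
    - {"x":0,"y":0,"z":-0.03,"rx":0,"ry":0,"rz":0,"claw":1}
    - {"x":0,"y":0,"z":-0.08,"rx":0,"ry":0,"rz":0,"claw":1}
    - {"x":0,"y":0,"z":-0.13,"rx":0,"ry":0,"rz":0,"claw":1}
    - {"x":0,"y":0,"z":-0.18,"rx":0,"ry":0,"rz":0,"claw":1}
    - {"x":0,"y":0,"z":-0.23,"rx":0,"ry":0,"rz":0,"claw":1}
    - {"x":0,"y":0,"z":-0.25,"rx":0,"ry":0,"rz":0,"claw":1}
    - {"x":0,"y":0,"z":-0.25,"rx":0,"ry":0,"rz":0,"claw":1}

```text
time: 31.85
tool_pos: [0.4415, -0.2833, 0.2288]
tool_rot: [-3.134, 0.006, -2.961]
contact_force: [1.0, -0.3, -0.2]
opening: 0.0919
grip_force: 0.0
```

```bash
python3 m.py 370,-180,260,190
```

```text
t 31.85 pos [ 441.5 -283.3  228.8] rpy [-179.59    0.34 -169.67] open 91.9 grip 0.0
370,-180,260,190 sh [ 0.0688  0.1522 -0.0431] rot [-0.0092  0.0076  0.0073] rows>= 3.2 1.0
```

>>> step_arm:
  steps:
    - {"x":-0.016,"y":0.171,"z":-0.04,"rx":0,"ry":0,"rz":0,"claw":1}
    - {"x":-0.016,"y":0.171,"z":-0.04,"rx":0,"ry":0,"rz":0,"claw":1}
    - {"x":-0.016,"y":0.171,"z":-0.04,"rx":0,"ry":0,"rz":0,"claw":1}
    - {"x":-0.016,"y":0.171,"z":-0.04,"rx":0,"ry":0,"rz":0,"claw":1}
    - {"x":-0.016,"y":0.171,"z":-0.04,"rx":0,"ry":0,"rz":0,"claw":1}
    - {"x":-0.016,"y":0.171,"z":-0.04,"rx":0,"ry":0,"rz":0,"claw":1}

```text
time: 32.35
tool_pos: [0.4287, -0.1537, 0.2536]
tool_rot: [-3.141, -0.0, -2.96]
contact_force: [0.5, -0.8, -0.5]
opening: 0.0917
grip_force: 0.0
```

Run:
```python
from h import *
for n in('top','scene'):
    im,d=read_camera(n);P=cloud(n,d);B=blue_of(im); cv2.imwrite(f'pics/{n}9.png',im)
    f=lambda p,g: g(p) if len(p)>20 else None
    print(n,'RL',f(P[sel(P,d,(.441,-.283),.075,0,.014)&B],circ),'jar',f(P[sel(P,d,(.441,-.283),.05,.08,.1)],circ))
    print('RS',f(P[sel(P,d,(.618,.111),.055,0,.014)&B],circ),'cup',f(P[sel(P,d,(.618,.111),.045,.058,.075)],circ))
    print('rl',f(P[sel(P,d,(.446,-.025),.08,0,.014)&B],rect),'long',f(P[sel(P,d,(.446,-.025),.075,.045,.07)],rect))
    print('rs',f(P[sel(P,d,(.433,.25),.07,0,.014)&B],rect),'short',f(P[sel(P,d,(.433,.25),.06,.028,.05)],rect))
    print('bottle',f(P[sel(P,d,(.593,-.33),.05,.14,.17)],circ))
```

```text
top RL (492.3, -293.4, 22.1) jar None
RS (619.1, 109.6, 39.6) cup (619.1, 108.0, 25.7)
rl (array([447.4, -25.7]), array([123.2,  69.7]), 77.7) long (array([447.9, -26.3]), array([109.8,  65.4]), 77.9)
rs (array([448.7, 230.4]), array([103.2,  51. ]), 36.0) short (array([433.8, 249.1]), array([82.5, 60.8]), 75.1)
bottle (593.3, -333.2, 7.5)
scene RL (454.8, -265.0, 52.6) jar (454.4, -268.7, 21.8)
RS (616.7, 112.7, 40.1) cup (616.4, 111.6, 26.1)
rl (array([425.4,  -6.3]), array([140.1,  64. ]), 49.4) long (array([446. , -23.5]), array([110.5,  67.6]), 77.7)
rs (array([417.2, 271.4]), array([103.7,  51.7]), 37.3) short (array([432. , 251.4]), array([79.9, 62.7]), 75.0)
bottle (589.0, -328.3, 6.4)
```

View pics/top9.png

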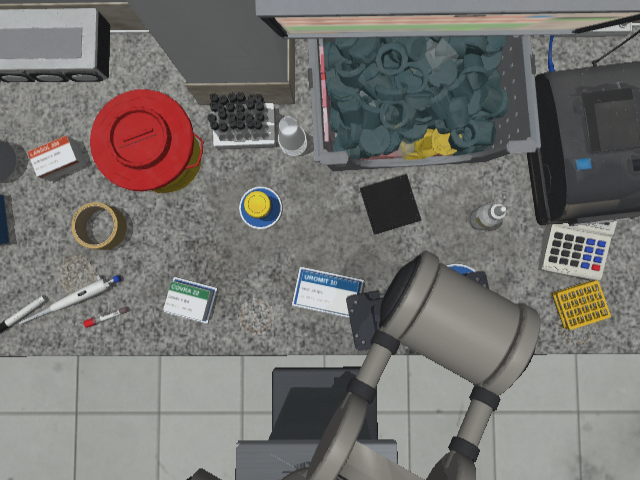

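View pics/scene9.png

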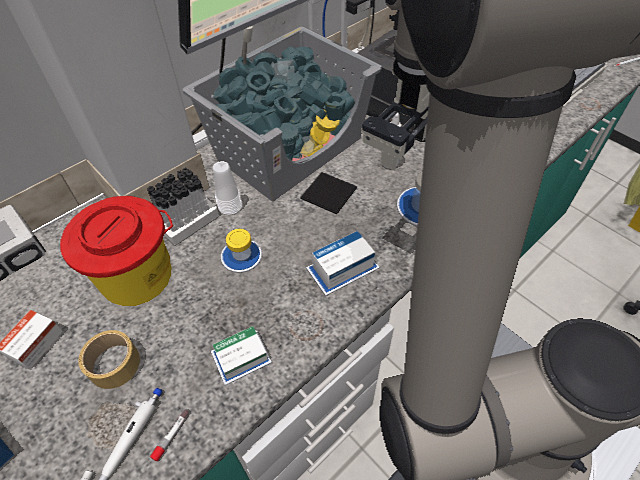

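>>> step_arm:
  steps:
    - {"x":-0.118,"y":0.269,"z":-0.04,"rx":0,"ry":0,"rz":0,"claw":1}
    - {"x":-0.118,"y":0.269,"z":-0.04,"rx":0,"ry":0,"rz":0,"claw":1}
    - {"x":-0.118,"y":0.269,"z":-0.04,"rx":0,"ry":0,"rz":0,"claw":1}
    - {"x":-0.118,"y":0.269,"z":-0.04,"rx":0,"ry":0,"rz":0,"claw":1}
    - {"x":-0.118,"y":0.269,"z":-0.04,"rx":0,"ry":0,"rz":0,"claw":1}
    - {"x":-0.118,"y":0.269,"z":-0.04,"rx":0,"ry":0,"rz":0,"claw":1}
    - {"x":-0.118,"y":0.269,"z":-0.04,"rx":0,"ry":0,"rz":0,"claw":1}
    - {"x":-0.118,"y":0.269,"z":-0.04,"rx":0,"ry":0,"rz":0,"claw":1}
    - {"x":-0.118,"y":0.269,"z":-0.04,"rx":0,"ry":0,"rz":0,"claw":1}

```text
time: 33.2
tool_pos: [0.4796, 0.0592, 0.2833]
tool_rot: [-3.141, -0.001, -2.963]
contact_force: [-0.4, -0.5, -0.2]
opening: 0.0919
grip_force: 0.0
```

Run:
```python
from h import *
im,d=read_camera('top');P=cloud('top',d);B=blue_of(im)
j=P[sel(P,d,(.441,-.283),.05,.08,.1)]
print('RL',circ(P[sel(P,d,(.441,-.283),.075,0,.014)&B]),'jar',circ(j) if len(j) else 0,len(j))
```

```text
RL (441.3, -283.2, 58.1) jar (442.4, -283.6, 30.8) 871
```

```bash
python3 -c "
from cell import robot; print(robot.hand_in())"
```

```text
the job is handed in; nothing more can be done
None
```

The jar, the cup and both cartons are back on their own stands, upright and within about 2 mm of centre in the last camera check; the bottle is untouched, and the job was handed in at about 33 s.

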